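# Stack granite samples with cork between and run them under the banding arch

## Robot

A 6-joint arm with a two-finger parallel gripper is mounted at the origin on the work surface. World frame = base frame: x ahead of the robot, y to its left, z up, the work surface at z = 0. Lengths are in m, angles in rad, forces in N, time in s.
With the tool pointing down it reaches from about 0.325 to 0.925 m from the base axis. Payload 3.1 kg.
Tool frame: the origin (TCP) lies between the finger pads; the fingertips stand 14 mm ahead of it and the grasp point (between the pads) lies 5 mm behind it; z points along the fingers, y is the line along which they close (so a half turn about z gives the same grasp; the last joint's range is limited). The gripper opens to 85 mm and grips with 20 to 120 N. Pads are 22 mm wide; open, the fingers measure 114 mm over their backs; the gripper's body (76 mm by 85 mm) begins 54 mm behind the grasp point. The pads swing forward as they close: fully open they stand 13 mm farther back than shut.
Start: joints at [-0.112, 0.217, 1.613, -0, 1.311, -0.112], TCP at [0.625, 0, 0.245] pointing down, gripper open.
Joint ranges: [-2.75, 2.75], [-0.78, 2.1], [0.31, 2.55], [-1.13, 4.27], [0.13, 2.63], [-2.58, 2.58]. Speed limits (rad/s): [2.79, 2.79, 3.14, 3.14, 3.14, 3.14].

## Interface

Orientations are given as a rotation vector (axis times angle).
In Python, from station import observe, capture, calibration, job_done gives the robot as it stands. The module is installed in compiled form; this text tells all that it offers.
- The arm moves only by the tool step_arm, never from a script. Its argument "rows" is a list of rows, each an object of numbers: "x", "y", "z": the shift along the world's x, y, z in mm; "wx", "wy", "wz": the turn, a rotation vector about the world's x, y, z in degrees. In form: [{"x": .., "y": .., "z": .., "wx": .., "wy": .., "wz": ..}, ...]. A call has exactly 10 rows; each row shifts and turns the commanded pose from where the row before left it; what a row does not reach is not made up. A row lasts 1/8 s, in which the tool goes at most 62.5 mm and 10.7 degrees, less where a joint would pass 70% of its speed; a pose out of reach is approached as far as the arm can. A call with a gripper value outside its range is refused whole. "fingers" is the closure in counts, from 0 (fully open) to 255 (shut), set as the call begins (left out, the last holds). The fingers move at their own pace and stop on an object; "grip_force" is the grip in N (left out, the last holds). Time passes only in rows, so rows that do not move let the fingers close, or fill a call up. It gives the time, the measured TCP pose, the force, the opening and the grip force at its end, in the units of the state.
- observe(): the state, without advancing time (a new reading comes with each control period).
- capture(name): name is "scene" or "side" or "wrist"; returns the picture (480x640x3 uint8, blue, green, red); there is no depth.
- calibration(name): a dict with "vfov" (degrees; the focal length in pixels is half the picture's height over the tangent of half this angle, whatever the lens; pixels are square), "cx", "cy" (the principal point, pixels), "k1" (the pictures are not rectified: a ray, as slopes to the right and down, at radius r is drawn at 1 + k1 r^2 times it, then the intrinsics apply), "camera_from_world" (4x4, takes a point from world to camera coordinates). Camera axes: x right, y down, z forward; pixel columns grow to the right and rows downward; lengths in m; the calibration is good to about 2 mm. A picture is of the moment at which its call begins: read the wrist's pose just before it. calibration takes no time and is no camera call; for the wrist camera it gives the pose at the moment of the call.
- job_done(): hands the job in; it is judged then, once.
The state is a dict: "t": time; "joint_pos": joint angles; "dq": joint speeds; "tau": joint torques, N m; "tcp_pos": TCP position; "tool_rot": TCP orientation; "ft_force": force on the tool from outside, world axes, zero at the start; "moment": the same for the moment, N m; "gripper_width": opening from 0.0 (shut) to 1.0 (fully open); "finger_force": force on a finger pad.
Only numpy, scipy, OpenCV 4.12 (cv2) and the standard library are available. Lean on these libraries where they do the work, as an engineer would, in place of code of your own. Each camera call takes 0.05 s, during which the arm holds its last target. There are 200 camera calls.

## Task

Make up a granite sample pack: draw the banding machine's carriage right out to its front stop and stack all the granite samples on the rubber mat, squarely in one pile, lengthwise between the yellow lines and flecked face up, in any order, the lowest straight on the mat, with a cork sheet laid on top of every sample, the last one included. Then push the loaded carriage fully home under the arch, ready for banding, with the pile still square. A cork sheet left over may stay on the bench; do not disturb the paint, tape and tools lying about.

Things in the scene. Friction and masses are not known exactly. Their poses are not given: they have to be found in the camera images.
- bander: bench banding machine, fixed; grey base 200 mm wide (x), 460 long (y), 30 high, crossed by a blue arch 242 wide, 40 deep, 199 high (opening 190 wide). Origin on the bench under the middle of the arch; +y is the way the carriage runs into the arch, towards the grey drive cabinet 165 high (from y = 133 mm). The carriage is loaded on the -y side
- carriage (a joint): aluminium loading carriage on rails: 0 = fully out at its front stop (mat centre 175 mm short of the arch), 0.175 m = fully home (mat centre under the arch). Slides freely both ways with about 2 N and stays where it is left; stops at both ends
- mat (a point): centre of the top of the carriage's dark green rubber mat, 50 mm above the bench; x across the machine, y along the travel, z up. Mat 80 (x) by 104 mm (y), flush in the top of the aluminium carriage, which is 170 wide (x) by 150 mm (y) and flat, with a yellow line along each long side of the mat. A stacked sample lies with its long side along y
- handle_top (a point): top centre of the carriage's red upright handle, 20 mm diameter, 62 mm tall, on the carriage 125 mm to the -y side of the mat's centre; its top is 108 mm above the bench
- granite_black: black flecked granite sample slab, 90 (x) by 44 (y) by 12 mm (z), about 130 g, lying flat, flecked face (z) up; origin at the centre of its underside. May be absent
- granite_grey: mid grey flecked granite sample slab, 90 (x) by 44 (y) by 12 mm (z), about 130 g, lying flat, flecked face (z) up; origin at the centre of its underside. May be absent
- granite_red: dark red-brown flecked granite sample slab, 90 (x) by 44 (y) by 12 mm (z), about 130 g, lying flat, flecked face (z) up; origin at the centre of its underside. May be absent
- granite_pale: pale grey-white flecked granite sample slab, 90 (x) by 44 (y) by 12 mm (z), about 130 g, lying flat, flecked face (z) up; origin at the centre of its underside. May be absent
- cork1: stiff brown cork separator sheet, 94 (x) by 46 (y) by 8 mm (z), 20 g, lying flat; origin at the centre of its underside. All four are alike and always there; one may be left over
- cork2: stiff brown cork separator sheet, 94 (x) by 46 (y) by 8 mm (z), 20 g, lying flat; origin at the centre of its underside. All four are alike and always there; one may be left over
- cork3: stiff brown cork separator sheet, 94 (x) by 46 (y) by 8 mm (z), 20 g, lying flat; origin at the centre of its underside. All four are alike and always there; one may be left over
- cork4: stiff brown cork separator sheet, 94 (x) by 46 (y) by 8 mm (z), 20 g, lying flat; origin at the centre of its underside. All four are alike and always there; one may be left over
- wire_brush: wire brush with black handle, 240 mm long; bystander, leave alone. Origin at its underside (long things: near mid-length, along x)
- tape_roll: roll of yellow masking tape, 74 mm across, 24 high; bystander, leave alone. Origin at its underside (long things: near mid-length, along x)
- gold_paint: small amber jar of gold paint, 48 mm across, 55 high; bystander, leave alone. Origin at its underside (long things: near mid-length, along x)
- chisel: steel stone chisel, 170 mm long; bystander, leave alone. Origin at its underside (long things: near mid-length, along x)
- rubbing_block: dark green rubbing block, 80 by 45 by 28 mm; bystander, leave alone. Origin at its underside (long things: near mid-length, along x)
- mallet: small mason's hammer, 240 mm long; bystander, leave alone. Origin at its underside (long things: near mid-length, along x)
- black_paint: black paint tin, 60 mm across, 65 high; bystander, leave alone. Origin at its underside (long things: near mid-length, along x)
Things that resemble listed ones, but are neither listed nor needed, are in the scene too. Leave any turquoise look-alike of the cork1 alone.

How it is judged:
On the way, in this order (a step that is already met when the one before it is completed fails the run):
1. the empty carriage is drawn right out to its front stop (value of joint carriage below 0.01 m), for 0.2 s.
2. all samples are piled squarely on the mat with a cork sheet on each, the carriage still out (value of joint carriage below 0.05 m and horizontal distance between each of granite_black, granite_grey, granite_red, granite_pale and mat below 0.013 m and angle between the x axis of each of granite_black, granite_grey, granite_red, granite_pale and the y axis of mat, either way round below 0.17 rad and angle between each of granite_black, granite_grey, granite_red, granite_pale's own z axis and vertical below 0.09 rad and linear speed of each of granite_black, granite_grey, granite_red, granite_pale below 0.03 m/s and (z of granite_black in the frame of mat between -0.004 and 0.004 m or z of granite_black in the frame of mat between 0.016 and 0.024 m or z of granite_black in the frame of mat between 0.036 and 0.044 m or z of granite_black in the frame of mat between 0.056 and 0.064 m) and ((z of cork1 in the frame of granite_black between 0.008 and 0.016 m and horizontal distance between cork1 and granite_black below 0.014 m and angle between the x axis of cork1 and the x axis of granite_black, either way round below 0.17 rad) or (z of cork2 in the frame of granite_black between 0.008 and 0.016 m and horizontal distance between cork2 and granite_black below 0.014 m and angle between the x axis of cork2 and the x axis of granite_black, either way round below 0.17 rad) or (z of cork3 in the frame of granite_black between 0.008 and 0.016 m and horizontal distance between cork3 and granite_black below 0.014 m and angle between the x axis of cork3 and the x axis of granite_black, either way round below 0.17 rad) or (z of cork4 in the frame of granite_black between 0.008 and 0.016 m and horizontal distance between cork4 and granite_black below 0.014 m and angle between the x axis of cork4 and the x axis of granite_black, either way round below 0.17 rad)) and (z of granite_grey in the frame of mat between -0.004 and 0.004 m or z of granite_grey in the frame of mat between 0.016 and 0.024 m or z of granite_grey in the frame of mat between 0.036 and 0.044 m or z of granite_grey in the frame of mat between 0.056 and 0.064 m) and ((z of cork1 in the frame of granite_grey between 0.008 and 0.016 m and horizontal distance between cork1 and granite_grey below 0.014 m and angle between the x axis of cork1 and the x axis of granite_grey, either way round below 0.17 rad) or (z of cork2 in the frame of granite_grey between 0.008 and 0.016 m and horizontal distance between cork2 and granite_grey below 0.014 m and angle between the x axis of cork2 and the x axis of granite_grey, either way round below 0.17 rad) or (z of cork3 in the frame of granite_grey between 0.008 and 0.016 m and horizontal distance between cork3 and granite_grey below 0.014 m and angle between the x axis of cork3 and the x axis of granite_grey, either way round below 0.17 rad) or (z of cork4 in the frame of granite_grey between 0.008 and 0.016 m and horizontal distance between cork4 and granite_grey below 0.014 m and angle between the x axis of cork4 and the x axis of granite_grey, either way round below 0.17 rad)) and (z of granite_red in the frame of mat between -0.004 and 0.004 m or z of granite_red in the frame of mat between 0.016 and 0.024 m or z of granite_red in the frame of mat between 0.036 and 0.044 m or z of granite_red in the frame of mat between 0.056 and 0.064 m) and ((z of cork1 in the frame of granite_red between 0.008 and 0.016 m and horizontal distance between cork1 and granite_red below 0.014 m and angle between the x axis of cork1 and the x axis of granite_red, either way round below 0.17 rad) or (z of cork2 in the frame of granite_red between 0.008 and 0.016 m and horizontal distance between cork2 and granite_red below 0.014 m and angle between the x axis of cork2 and the x axis of granite_red, either way round below 0.17 rad) or (z of cork3 in the frame of granite_red between 0.008 and 0.016 m and horizontal distance between cork3 and granite_red below 0.014 m and angle between the x axis of cork3 and the x axis of granite_red, either way round below 0.17 rad) or (z of cork4 in the frame of granite_red between 0.008 and 0.016 m and horizontal distance between cork4 and granite_red below 0.014 m and angle between the x axis of cork4 and the x axis of granite_red, either way round below 0.17 rad)) and (z of granite_pale in the frame of mat between -0.004 and 0.004 m or z of granite_pale in the frame of mat between 0.016 and 0.024 m or z of granite_pale in the frame of mat between 0.036 and 0.044 m or z of granite_pale in the frame of mat between 0.056 and 0.064 m) and ((z of cork1 in the frame of granite_pale between 0.008 and 0.016 m and horizontal distance between cork1 and granite_pale below 0.014 m and angle between the x axis of cork1 and the x axis of granite_pale, either way round below 0.17 rad) or (z of cork2 in the frame of granite_pale between 0.008 and 0.016 m and horizontal distance between cork2 and granite_pale below 0.014 m and angle between the x axis of cork2 and the x axis of granite_pale, either way round below 0.17 rad) or (z of cork3 in the frame of granite_pale between 0.008 and 0.016 m and horizontal distance between cork3 and granite_pale below 0.014 m and angle between the x axis of cork3 and the x axis of granite_pale, either way round below 0.17 rad) or (z of cork4 in the frame of granite_pale between 0.008 and 0.016 m and horizontal distance between cork4 and granite_pale below 0.014 m and angle between the x axis of cork4 and the x axis of granite_pale, either way round below 0.17 rad))), for 0.2 s.
3. the carriage is pushed fully home under the arch (value of joint carriage above 0.167 m), for 0.2 s.
At the end, for the whole second after the job is handed in: Carriage within 8 mm of fully home; every sample lies flat and at rest in one pile, centred within 13 mm of the mat centre and 10 degrees of straight, its underside 0, 20, 40 or 60 mm above the mat (lowest on the mat, cork between), and has a cork sheet on it within 14 mm and 10 degrees (value of joint carriage above 0.167 m and velocity of joint carriage below 0.01 m/s and horizontal distance between each of granite_black, granite_grey, granite_red, granite_pale and mat below 0.013 m and angle between the x axis of each of granite_black, granite_grey, granite_red, granite_pale and the y axis of mat, either way round below 0.17 rad and angle between each of granite_black, granite_grey, granite_red, granite_pale's own z axis and vertical below 0.09 rad and linear speed of each of granite_black, granite_grey, granite_red, granite_pale below 0.03 m/s and (z of granite_black in the frame of mat between -0.004 and 0.004 m or z of granite_black in the frame of mat between 0.016 and 0.024 m or z of granite_black in the frame of mat between 0.036 and 0.044 m or z of granite_black in the frame of mat between 0.056 and 0.064 m) and ((z of cork1 in the frame of granite_black between 0.008 and 0.016 m and horizontal distance between cork1 and granite_black below 0.014 m and angle between the x axis of cork1 and the x axis of granite_black, either way round below 0.17 rad) or (z of cork2 in the frame of granite_black between 0.008 and 0.016 m and horizontal distance between cork2 and granite_black below 0.014 m and angle between the x axis of cork2 and the x axis of granite_black, either way round below 0.17 rad) or (z of cork3 in the frame of granite_black between 0.008 and 0.016 m and horizontal distance between cork3 and granite_black below 0.014 m and angle between the x axis of cork3 and the x axis of granite_black, either way round below 0.17 rad) or (z of cork4 in the frame of granite_black between 0.008 and 0.016 m and horizontal distance between cork4 and granite_black below 0.014 m and angle between the x axis of cork4 and the x axis of granite_black, either way round below 0.17 rad)) and (z of granite_grey in the frame of mat between -0.004 and 0.004 m or z of granite_grey in the frame of mat between 0.016 and 0.024 m or z of granite_grey in the frame of mat between 0.036 and 0.044 m or z of granite_grey in the frame of mat between 0.056 and 0.064 m) and ((z of cork1 in the frame of granite_grey between 0.008 and 0.016 m and horizontal distance between cork1 and granite_grey below 0.014 m and angle between the x axis of cork1 and the x axis of granite_grey, either way round below 0.17 rad) or (z of cork2 in the frame of granite_grey between 0.008 and 0.016 m and horizontal distance between cork2 and granite_grey below 0.014 m and angle between the x axis of cork2 and the x axis of granite_grey, either way round below 0.17 rad) or (z of cork3 in the frame of granite_grey between 0.008 and 0.016 m and horizontal distance between cork3 and granite_grey below 0.014 m and angle between the x axis of cork3 and the x axis of granite_grey, either way round below 0.17 rad) or (z of cork4 in the frame of granite_grey between 0.008 and 0.016 m and horizontal distance between cork4 and granite_grey below 0.014 m and angle between the x axis of cork4 and the x axis of granite_grey, either way round below 0.17 rad)) and (z of granite_red in the frame of mat between -0.004 and 0.004 m or z of granite_red in the frame of mat between 0.016 and 0.024 m or z of granite_red in the frame of mat between 0.036 and 0.044 m or z of granite_red in the frame of mat between 0.056 and 0.064 m) and ((z of cork1 in the frame of granite_red between 0.008 and 0.016 m and horizontal distance between cork1 and granite_red below 0.014 m and angle between the x axis of cork1 and the x axis of granite_red, either way round below 0.17 rad) or (z of cork2 in the frame of granite_red between 0.008 and 0.016 m and horizontal distance between cork2 and granite_red below 0.014 m and angle between the x axis of cork2 and the x axis of granite_red, either way round below 0.17 rad) or (z of cork3 in the frame of granite_red between 0.008 and 0.016 m and horizontal distance between cork3 and granite_red below 0.014 m and angle between the x axis of cork3 and the x axis of granite_red, either way round below 0.17 rad) or (z of cork4 in the frame of granite_red between 0.008 and 0.016 m and horizontal distance between cork4 and granite_red below 0.014 m and angle between the x axis of cork4 and the x axis of granite_red, either way round below 0.17 rad)) and (z of granite_pale in the frame of mat between -0.004 and 0.004 m or z of granite_pale in the frame of mat between 0.016 and 0.024 m or z of granite_pale in the frame of mat between 0.036 and 0.044 m or z of granite_pale in the frame of mat between 0.056 and 0.064 m) and ((z of cork1 in the frame of granite_pale between 0.008 and 0.016 m and horizontal distance between cork1 and granite_pale below 0.014 m and angle between the x axis of cork1 and the x axis of granite_pale, either way round below 0.17 rad) or (z of cork2 in the frame of granite_pale between 0.008 and 0.016 m and horizontal distance between cork2 and granite_pale below 0.014 m and angle between the x axis of cork2 and the x axis of granite_pale, either way round below 0.17 rad) or (z of cork3 in the frame of granite_pale between 0.008 and 0.016 m and horizontal distance between cork3 and granite_pale below 0.014 m and angle between the x axis of cork3 and the x axis of granite_pale, either way round below 0.17 rad) or (z of cork4 in the frame of granite_pale between 0.008 and 0.016 m and horizontal distance between cork4 and granite_pale below 0.014 m and angle between the x axis of cork4 and the x axis of granite_pale, either way round below 0.17 rad))); the robot touches nothing.
It fails at once if a bystander (paint, tape, brush, chisel, rubbing block, hammer) is pushed more than 40 mm from its place (distance of any of wire_brush, tape_roll, gold_paint, chisel, rubbing_block, mallet, black_paint from where it was at the start of the episode above 0.04 m).
Of granite_black, granite_grey, granite_red, granite_pale only 3 to 4 are there at a start; the rules pass over those that are not, and their reading is None.
At some moment in a run one of granite_black, granite_grey, granite_red, granite_pale, cork1, cork2, cork3, cork4 may be knocked a few centimetres aside while the robot is not near it.
It also fails if it takes over 210 s, if anything falls off the work surface, if the arm or the gripper's body presses on something with over 40 N, if the wrist force passes 120 N, or if a joint passes its speed limit or range.

## Working session

There is one attempt and no reset: what is moved stays moved. The work goes in short steps, Python scripts to look and compute and a tool call to move; the robot and the scene stay as the last step left them, time stands still between calls to the robot, and variables do not carry over. Pictures are saved under pics/ and viewed, at most 14 in all, crops included, and the job is handed in when it is done.

Besides the shell and the picture viewer there is one more tool, called after "Call:" as name([rows], argument=value, ...), one row to a line, values as JSON. step_arm: Moves the arm, as the interface text tells. Its arguments: {"type":"object","properties":{"rows":{"type":"array","items":{"type":"object","properties":{"x":{"type":"number"},"y":{"type":"number"},"z":{"type":"number"},"wx":{"type":"number"},"wy":{"type":"number"},"wz":{"type":"number"}}}},"fingers":{"type":"number"},"grip_force":{"type":"number"}},"required":["rows"]}

```bash
mkdir -p pics; ls; cat > h.py <<'E'
import numpy as np, cv2
from station import observe, capture, calibration, job_done
def snap(n,f):
    c=calibration(n); im=capture(n); cv2.imwrite('pics/'+f,im); return im,c
def K(c):
    f=240/np.tan(np.radians(c['vfov'])/2); return f
def px2w(c,u,v,z):
    f=K(c); d=np.array([(u-c['cx'])/f,(v-c['cy'])/f]); s=d.copy()
    for _ in range(20): s=d/(1+c['k1']*(s@s))
    T=np.array(c['camera_from_world']); R=T[:3,:3]; o=-R.T@T[:3,3]
    r=R.T@np.array([s[0],s[1],1]); return o+r*(z-o[2])/r[2]
def w2px(c,p):
    T=np.array(c['camera_from_world']); q=T[:3,:3]@np.array(p)+T[:3,3]; s=q[:2]/q[2]
    s=s*(1+c['k1']*(s@s)); f=K(c); return s*f+[c['cx'],c['cy']]
E
python3 - <<'E'
from h import *
for n in('scene','side','wrist'):
    im,c=snap(n,n+'0.png'); T=np.array(c['camera_from_world']);print(n,c['vfov'],c['k1'],(-T[:3,:3].T@T[:3,3]).round(3),T[:3,:3].round(2).tolist())
print(observe())
E
```

```text
pics
scene 45.52201702161112 -0.1563997545922587 [1.08  0.51  1.262] [[-0.65, 0.76, -0.01], [0.64, 0.53, -0.56], [-0.42, -0.37, -0.83]]
side 46.67388091160869 -0.053759277944192885 [ 0.106 -0.803  0.957] [[0.91, -0.41, 0.0], [-0.29, -0.64, -0.71], [0.3, 0.65, -0.7]]
wrist 64.39498460700968 0.020964075466875502 [0.625 0.083 0.374] [[1.0, 0.0, -0.0], [0.0, -0.95, 0.32], [-0.0, -0.32, -0.95]]
{'t': 0.15, 'joint_pos': array([-1.12199096e-01,  2.17623264e-01,  1.61459796e+00,  3.89785102e-06,
        1.31132160e+00, -1.12219802e-01]), 'dq': array([ 0.00029392, -0.00245362, -0.00398282,  0.00073067, -0.00042142,
       -0.0004497 ]), 'tau': array([-7.99202871e-05, -3.97448480e+01, -3.04417098e+01, -1.00294717e-04,
        5.82056644e-03,  2.66571755e-05]), 'tcp_pos': array([6.24382342e-01, 9.34384356e-05, 2.44224999e-01]), 'tool_rot': array([-2.22033939e+00, -2.22038313e+00,  1.90438152e-03]), 'ft_force': array([-0.32884293,  0.07647403,  0.57256179]), 'moment': array([ 0.0097869 ,  0.02354676, -0.0103718 ]), 'finger_force': 0.0, 'gripper_width': 0.9966111696748552}
```

View pics/scene0.png

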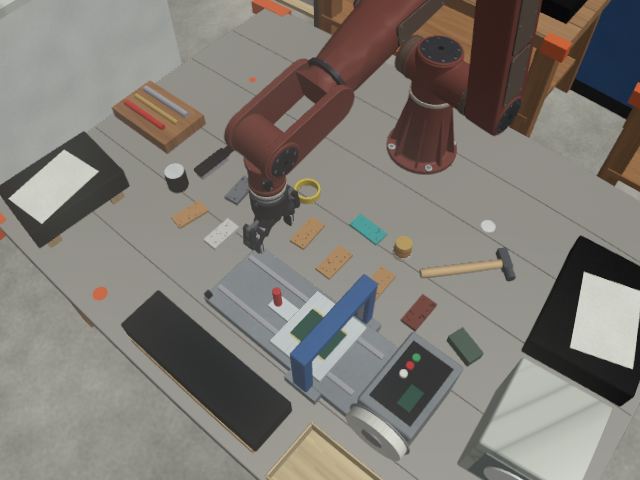

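View pics/side0.png

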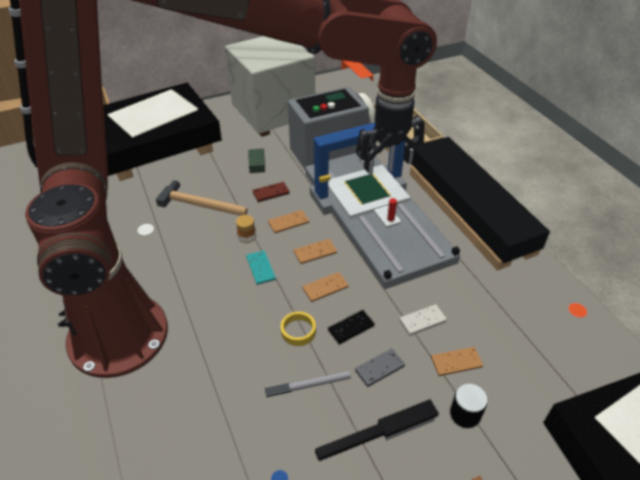

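Side picture: granite black (350,326), grey (380,366), red (270,191), pale (424,319). Cork sheets are at (289,221), (315,251), (326,286) and (457,361). The look-alike is the turquoise sheet at (260,267), to be left alone. The red handle is at (393,205), the mat at (366,190) and the blue arch at (355,150). Next I'll rectify to a bench map.

```bash
cat >> h.py <<'E'
X0,Y0,S=0.30,-0.45,1000.
def rect(im,c,z,x0=X0,x1=0.95,y0=Y0,y1=0.35,S=S):
    # map: column = y (y0 left), row = x (x0 top)
    xs=np.arange(x0,x1,1/S); ys=np.arange(y0,y1,1/S)
    Xg,Yg=np.meshgrid(xs,ys,indexing='ij'); P=np.stack([Xg,Yg,np.full_like(Xg,z)],-1)
    T=np.array(c['camera_from_world']); q=P@T[:3,:3].T+T[:3,3]; s=q[...,:2]/q[...,2:]
    s=s*(1+c['k1']*(s**2).sum(-1,keepdims=True)); p=(s*K(c)+[c['cx'],c['cy']]).astype(np.float32)
    return cv2.remap(im,p[...,0],p[...,1],cv2.INTER_LINEAR)
E
python3 - <<'E'
from h import *
for n in('scene','side'):
    im=cv2.imread(f'pics/{n}0.png'); cv2.imwrite(f'pics/r_{n}0.png',rect(im,calibration(n),0.010))
a=cv2.imread('pics/r_side0.png');b=cv2.imread('pics/r_scene0.png')
cv2.imwrite('pics/r0.png',cv2.resize(np.vstack([a[50:600],b[50:600]]),None,fx=.54,fy=.54))
c=calibration('side');s=calibration('scene')
print('handle',px2w(c,393,201,.108),px2w(s,277,291,.108))
E
```

```text
handle [0.66639103 0.03142145 0.108     ] [0.66827717 0.03799411 0.108     ]
```

View pics/r_side0.png

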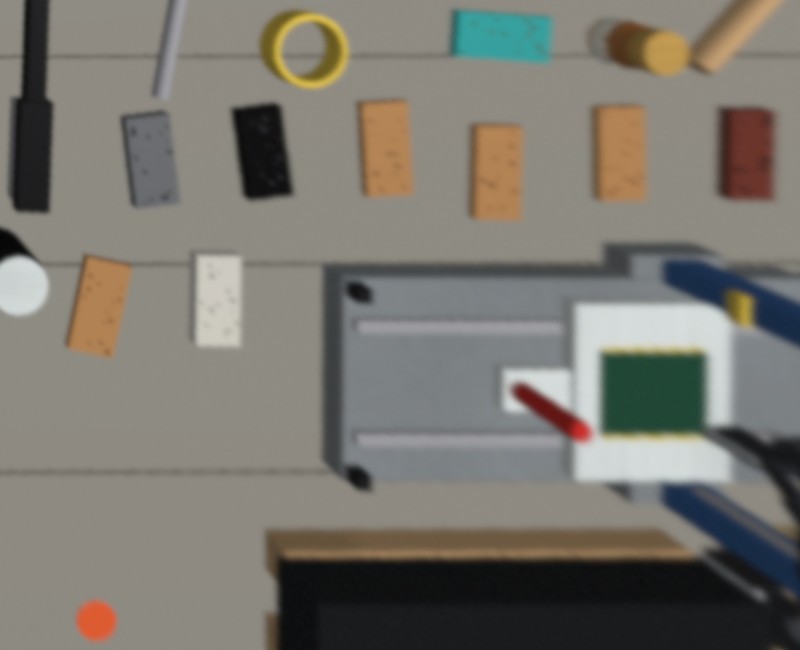

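View pics/r_scene0.png

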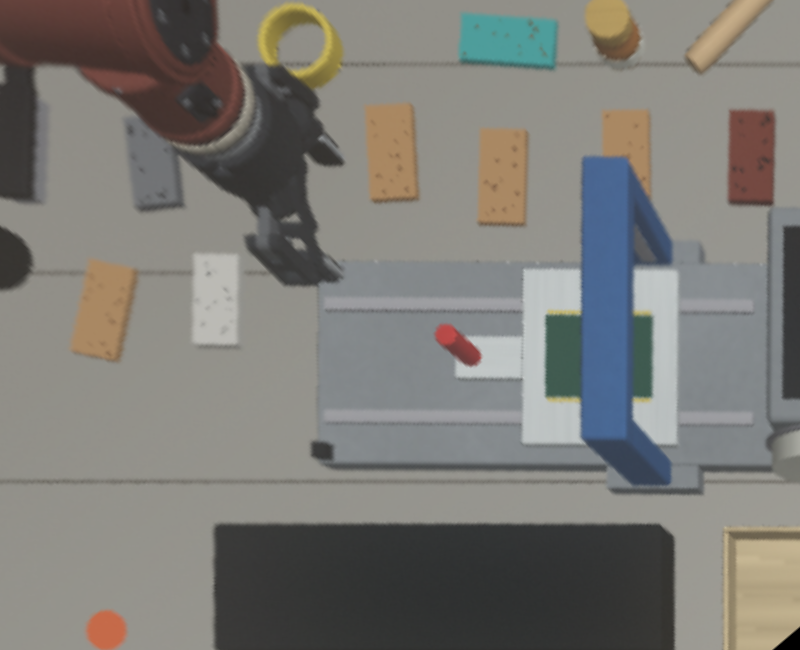

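The map puts the black, grey, red and pale granite and the four corks in clear positions. The handle top is near (0.667, 0.034), and the machine runs along world +y. Next I'll move over the handle and look with the wrist camera.

Call:
step_arm([
  {"x":21,"y":17},
  {"x":21,"y":17},
  {},
  {},
  {},
  {},
  {},
  {},
  {},
  {},
], fingers=0, grip_force=50)

```text
schema error: expected keys x, y, z, wx, wy, wz
```

```bash
python3 - <<'E'
from h import *
im,c=snap('wrist','w1.png'); print(observe()['tcp_pos'])
print(w2px(c,[.667,.034,.108]))
E
```

```text
[6.24494902e-01 8.06696360e-05 2.44437357e-01]
[382.9376876  180.91558931]
```

View pics/w1.png

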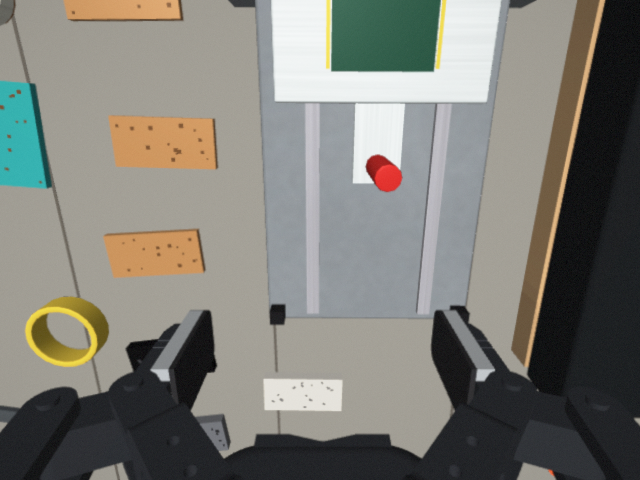

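The wrist view shows the handle top at (388,178) and the mat with its yellow lines above. It also shows corks at (163,143) and (155,252), turquoise at (20,135) and the pale slab at (303,395).

```bash
python3 - <<'E'
from h import *
c=calibration('wrist')
print(px2w(c,388,178,.108), px2w(c,331,65,.05),px2w(c,438,71,.05), px2w(c,270,103,.045), px2w(c,268,318,.03))
E
```

```text
[0.67063176 0.0359917  0.108     ] [0.6312765  0.11367502 0.05      ] [0.71457566 0.10924274 0.05      ] [0.58202014 0.08595054 0.045     ] [ 0.56900962 -0.12186017  0.03      ]
```

Call:
step_arm([
  {"x":22,"y":18,"z":0,"wx":0,"wy":0,"wz":0},
  {"x":22,"y":18,"z":0,"wx":0,"wy":0,"wz":0},
  {"x":0,"y":0,"z":-30,"wx":0,"wy":0,"wz":0},
  {"x":0,"y":0,"z":-30,"wx":0,"wy":0,"wz":0},
  {"x":0,"y":0,"z":0,"wx":0,"wy":0,"wz":0},
  {"x":0,"y":0,"z":0,"wx":0,"wy":0,"wz":0},
  {"x":0,"y":0,"z":0,"wx":0,"wy":0,"wz":0},
  {"x":0,"y":0,"z":0,"wx":0,"wy":0,"wz":0},
  {"x":0,"y":0,"z":0,"wx":0,"wy":0,"wz":0},
  {"x":0,"y":0,"z":0,"wx":0,"wy":0,"wz":0},
], fingers=0, grip_force=40)

```text
t: 1.45
tcp_pos: [0.6691, 0.036, 0.1856]
tool_rot: [2.221, 2.221, 0.0]
ft_force: [-0.2, -0.1, 0.7]
gripper_width: 1.001
finger_force: 0.0
```

Call:
step_arm([
  {"x":1,"y":0,"z":-30,"wx":0,"wy":0,"wz":0},
  {"x":0,"y":0,"z":-30,"wx":0,"wy":0,"wz":0},
  {"x":0,"y":0,"z":-30,"wx":0,"wy":0,"wz":0},
  {"x":0,"y":0,"z":-10,"wx":0,"wy":0,"wz":0},
  {"x":0,"y":0,"z":0,"wx":0,"wy":0,"wz":0},
  {"x":0,"y":0,"z":0,"wx":0,"wy":0,"wz":0},
  {"x":0,"y":0,"z":0,"wx":0,"wy":0,"wz":0},
  {"x":0,"y":0,"z":0,"wx":0,"wy":0,"wz":0},
  {"x":0,"y":0,"z":0,"wx":0,"wy":0,"wz":0},
  {"x":0,"y":0,"z":0,"wx":0,"wy":0,"wz":0},
], fingers=0)

```text
t: 2.7
tcp_pos: [0.67, 0.036, 0.0854]
tool_rot: [2.221, 2.221, 0.0]
ft_force: [0.5, -0.8, 0.1]
gripper_width: 1.001
finger_force: 0.0
```

Call:
step_arm([
  {"x":0,"y":0,"z":0,"wx":0,"wy":0,"wz":0},
  {"x":0,"y":0,"z":0,"wx":0,"wy":0,"wz":0},
  {"x":0,"y":0,"z":0,"wx":0,"wy":0,"wz":0},
  {"x":0,"y":0,"z":0,"wx":0,"wy":0,"wz":0},
  {"x":0,"y":0,"z":0,"wx":0,"wy":0,"wz":0},
  {"x":0,"y":0,"z":0,"wx":0,"wy":0,"wz":0},
  {"x":0,"y":0,"z":0,"wx":0,"wy":0,"wz":0},
  {"x":0,"y":0,"z":0,"wx":0,"wy":0,"wz":0},
  {"x":0,"y":0,"z":0,"wx":0,"wy":0,"wz":0},
  {"x":0,"y":0,"z":0,"wx":0,"wy":0,"wz":0},
], fingers=255, grip_force=30)

```text
t: 3.95
tcp_pos: [0.67, 0.036, 0.0853]
tool_rot: [2.221, 2.221, 0.0]
ft_force: [-0.5, 0.1, 0.3]
gripper_width: 0.221
finger_force: 29.4
```

Call:
step_arm([
  {"x":0,"y":-12,"z":0,"wx":0,"wy":0,"wz":0},
  {"x":0,"y":-15,"z":0,"wx":0,"wy":0,"wz":0},
  {"x":0,"y":-15,"z":0,"wx":0,"wy":0,"wz":0},
  {"x":0,"y":-15,"z":0,"wx":0,"wy":0,"wz":0},
  {"x":0,"y":-15,"z":0,"wx":0,"wy":0,"wz":0},
  {"x":0,"y":-15,"z":0,"wx":0,"wy":0,"wz":0},
  {"x":0,"y":-13,"z":0,"wx":0,"wy":0,"wz":0},
  {"x":0,"y":-10,"z":0,"wx":0,"wy":0,"wz":0},
  {"x":0,"y":-5,"z":0,"wx":0,"wy":0,"wz":0},
  {"x":0,"y":0,"z":0,"wx":0,"wy":0,"wz":0},
])

```text
t: 5.2
tcp_pos: [0.6695, -0.0803, 0.0853]
tool_rot: [2.221, 2.221, -0.003]
ft_force: [-5.6, -0.8, 4.5]
gripper_width: 0.221
finger_force: 29.9
```

Call:
step_arm([
  {"x":0,"y":-2,"z":0,"wx":0,"wy":0,"wz":0},
  {"x":0,"y":-2,"z":0,"wx":0,"wy":0,"wz":0},
  {"x":0,"y":-2,"z":0,"wx":0,"wy":0,"wz":0},
  {"x":0,"y":-1,"z":0,"wx":0,"wy":0,"wz":0},
  {"x":0,"y":-1,"z":0,"wx":0,"wy":0,"wz":0},
  {"x":0,"y":-1,"z":0,"wx":0,"wy":0,"wz":0},
  {"x":0,"y":-1,"z":0,"wx":0,"wy":0,"wz":0},
  {"x":0,"y":0,"z":0,"wx":0,"wy":0,"wz":0},
  {"x":0,"y":0,"z":0,"wx":0,"wy":0,"wz":0},
  {"x":0,"y":0,"z":0,"wx":0,"wy":0,"wz":0},
])

```text
t: 6.45
tcp_pos: [0.6694, -0.089, 0.0853]
tool_rot: [-2.22, -2.221, 0.002]
ft_force: [-4.6, 1.7, 4.9]
gripper_width: 0.228
finger_force: 30.0
```

Call:
step_arm([
  {"x":0,"y":-1,"z":0,"wx":0,"wy":0,"wz":0},
  {"x":0,"y":-1,"z":0,"wx":0,"wy":0,"wz":0},
  {"x":0,"y":-1,"z":0,"wx":0,"wy":0,"wz":0},
  {"x":0,"y":-1,"z":0,"wx":0,"wy":0,"wz":0},
  {"x":0,"y":-1,"z":0,"wx":0,"wy":0,"wz":0},
  {"x":0,"y":-1,"z":0,"wx":0,"wy":0,"wz":0},
  {"x":0,"y":0,"z":0,"wx":0,"wy":0,"wz":0},
  {"x":0,"y":0,"z":0,"wx":0,"wy":0,"wz":0},
  {"x":0,"y":0,"z":0,"wx":0,"wy":0,"wz":0},
  {"x":0,"y":0,"z":0,"wx":0,"wy":0,"wz":0},
])

```text
t: 7.7
tcp_pos: [0.6693, -0.0925, 0.0853]
tool_rot: [-2.218, -2.219, -0.002]
ft_force: [-5.2, 7.5, 6.6]
gripper_width: 0.226
finger_force: 30.1
```

At the front stop (0.7 N rose to 7.5 N). Release, lift, and look down at the mat.

Call:
step_arm([
  {"x":0,"y":2,"z":0,"wx":0,"wy":0,"wz":0},
  {"x":0,"y":0,"z":0,"wx":0,"wy":0,"wz":0},
  {"x":0,"y":0,"z":0,"wx":0,"wy":0,"wz":0},
  {"x":0,"y":0,"z":0,"wx":0,"wy":0,"wz":0},
  {"x":0,"y":0,"z":30,"wx":0,"wy":0,"wz":0},
  {"x":0,"y":0,"z":50,"wx":0,"wy":0,"wz":0},
  {"x":0,"y":0,"z":50,"wx":0,"wy":0,"wz":0},
  {"x":0,"y":0,"z":30,"wx":0,"wy":0,"wz":0},
  {"x":0,"y":0,"z":0,"wx":0,"wy":0,"wz":0},
  {"x":0,"y":0,"z":0,"wx":0,"wy":0,"wz":0},
], fingers=0)

```text
t: 8.95
tcp_pos: [0.6692, -0.0929, 0.2435]
tool_rot: [-2.22, -2.22, 0.002]
ft_force: [-0.0, -0.1, -0.7]
gripper_width: 1.0
finger_force: 0.0
```

```bash
cat >> h.py <<'E'
def mask(bgr,kind):
    h=cv2.cvtColor(bgr,cv2.COLOR_BGR2HSV); H,Sa,V=[h[...,i].astype(int) for i in range(3)]; B,G,R=[bgr[...,i].astype(int) for i in range(3)]
    return {'cork':(H>6)&(H<20)&(Sa>95)&(V>110),'red':((H<8)|(H>172))&(Sa>70)&(V<140),'black':(V<50),'pale':(V>185)&(Sa<40),
      'grey':(B>R+2)&(V<125)&(V>45),'mat':(H>60)&(H<95)&(Sa>80)&(V<110)}[kind]
def find(im,c,kind,z,x,y,r=0.07):
    S=2000.; x0,y0=x-r,y-r
    m=rect(im,c,z,x0,x+r,y0,y+r,S); m=mask(m,kind).astype(np.uint8)*255
    m=cv2.morphologyEx(cv2.morphologyEx(m,cv2.MORPH_CLOSE,np.ones((13,13))),cv2.MORPH_OPEN,np.ones((15,15)))
    out=[]
    for k in cv2.findContours(m,cv2.RETR_EXTERNAL,cv2.CHAIN_APPROX_NONE)[0]:
        if cv2.contourArea(k)<4000: continue
        (cx,cy),(w,h),_=cv2.minAreaRect(k); b=cv2.boxPoints(cv2.minAreaRect(k))
        e=max([b[1]-b[0],b[2]-b[1]],key=np.linalg.norm)  # long edge: (col=y,row=x)
        a=np.degrees(np.arctan2(e[0],e[1])); a=(a+90)%180-90   # yaw of long axis from world x
        out.append((round(x0*1e3+cy/2,1),round(y0*1e3+cx/2,1),round(a,1),round(max(w,h)/2,1),round(min(w,h)/2,1)))
    return out
E
python3 - <<'E'
from h import *
print(observe()['tcp_pos'])
for n in('wrist','side','scene'):
    im,c=snap(n,n+'2.png'); print(n,'mat',find(im,c,'mat',.05,.672,.032,.1))
    L=dict(black=(.45,-.19),grey=(.46,-.3),red=(.454,.298),pale=(.6,-.232))
    for k,(x,y) in L.items(): print(k,find(im,c,k,.012,x,y))
    for x,y in((.45,-.064),(.473,.048),(.453,.171),(.606,-.35)): print('cork',find(im,c,'cork',.008,x,y))
E
```

```text
[ 0.66915727 -0.0929026   0.24353298]
wrist mat [(670.2, 23.0, np.float32(-90.0), 83.0, 78.5)]
black [(456.8, -183.2, np.float32(7.6), 94.7, 46.2)]
grey [(445.3, -291.7, np.float32(7.3), 56.6, 39.6)]
red []
pale [(601.2, -233.2, np.float32(-0.9), 90.8, 45.5)]
cork [(451.7, -60.3, np.float32(3.4), 94.8, 46.2)]
cork [(476.0, 50.0, np.float32(0.0), 95.0, 46.0)]
cork []
cork [(610.9, -346.2, np.float32(-11.9), 93.8, 52.5)]
side mat [(668.0, 32.0, np.float32(-90.0), 93.0, 70.0)]
black [(450.5, -189.8, np.float32(8.0), 89.6, 45.0)]
grey [(459.0, -300.8, np.float32(6.7), 88.7, 43.5)]
red [(453.0, 294.9, np.float32(-0.5), 91.1, 52.2)]
pale [(599.8, -232.7, np.float32(-0.6), 87.7, 41.2)]
cork [(448.8, -63.2, np.float32(3.6), 94.6, 48.6)]
cork [(472.5, 47.9, np.float32(-1.3), 93.9, 48.6)]
cork [(453.5, 171.5, np.float32(1.0), 94.0, 49.2)]
cork [(607.1, -350.4, np.float32(-11.8), 95.2, 47.9)]
scene mat []
black []
grey []
red [(457.4, 301.3, np.float32(-1.0), 91.9, 44.1)]
pale [(588.2, -230.8, np.float32(0.0), 60.5, 33.5)]
cork [(451.2, -59.4, np.float32(3.2), 93.4, 46.3)]
cork [(475.5, 51.8, np.float32(-1.5), 92.6, 44.9)]
cork [(444.0, 175.2, np.float32(0.0), 68.0, 44.5)]
cork [(609.2, -347.2, np.float32(-11.8), 92.7, 47.9)]
```

View pics/wrist2.png

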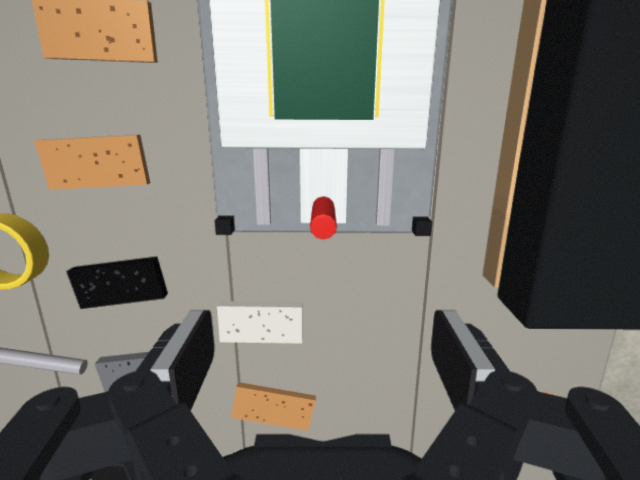

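Mat centre is about (0.670, 0.0325), straight along y. The wrist picture shows the handle at (323,228), the pale slab at (260,324) and black at (117,283). First pick is pale at (0.6005, −0.233).

Call:
step_arm([
  {"x":-7,"y":-14,"z":-6,"wx":0,"wy":0,"wz":-9},
  {"x":-7,"y":-14,"z":-6,"wx":0,"wy":0,"wz":-9},
  {"x":-7,"y":-14,"z":-6,"wx":0,"wy":0,"wz":-9},
  {"x":-7,"y":-14,"z":-6,"wx":0,"wy":0,"wz":-9},
  {"x":-7,"y":-14,"z":-6,"wx":0,"wy":0,"wz":-9},
  {"x":-7,"y":-14,"z":-6,"wx":0,"wy":0,"wz":-9},
  {"x":-7,"y":-14,"z":-6,"wx":0,"wy":0,"wz":-9},
  {"x":-7,"y":-14,"z":-6,"wx":0,"wy":0,"wz":-9},
  {"x":-7,"y":-14,"z":-6,"wx":0,"wy":0,"wz":-9},
  {"x":-6,"y":-14,"z":-6,"wx":0,"wy":0,"wz":-9},
])

```text
t: 10.35
tcp_pos: [0.5998, -0.233, 0.1831]
tool_rot: [-3.14, 0.008, 0.004]
ft_force: [0.3, -0.1, 0.3]
gripper_width: 1.001
finger_force: 0.0
```

```bash
cat > look.py <<'E'
import sys
from h import *
from scipy.spatial.transform import Rotation as R
k,z,x,y,f=sys.argv[1],*map(float,sys.argv[2:5]),sys.argv[5]
o=observe(); t=o['tcp_pos']*1e3; im,c=snap('wrist',f)
m=R.from_rotvec(o['tool_rot']).as_matrix()
cy=np.degrees(np.arctan2(m[1,1],m[0,1])) # closing dir yaw
print('tcp',t.round(1),'closing yaw',round((cy+90)%180-90,2),'tilt',np.degrees(np.arccos(-m[2,2])).round(2))
for d in find(im,c,k,z,x,y):
    print(d,'dx dy',(d[0]-t[0]).round(1),(d[1]-t[1]).round(1),'dwz',round((d[2]+90-cy+90)%180-90,1))
E
python3 look.py pale .012 .6 -.233 w3.png; python3 -c "from h import *;print(observe()['joint_pos'].round(2))"
```

```text
tcp [ 599.8 -233.   183.1] closing yaw 89.7 tilt 0.18
(600.7, -233.0, np.float32(-1.1), 91.2, 45.7) dx dy 0.9 -0.0 dwz -0.8
[-0.48  0.31  1.62 -0.    1.22  1.1 ]
```

Call:
step_arm([
  {"x":1,"y":0,"z":-50,"wx":0,"wy":0,"wz":-1},
  {"x":0,"y":0,"z":-50,"wx":0,"wy":0,"wz":0},
  {"x":0,"y":0,"z":-40,"wx":0,"wy":0,"wz":0},
  {"x":0,"y":0,"z":-20,"wx":0,"wy":0,"wz":0},
  {"x":0,"y":0,"z":-8,"wx":0,"wy":0,"wz":0},
  {"x":0,"y":0,"z":0,"wx":0,"wy":0,"wz":0},
  {"x":0,"y":0,"z":0,"wx":0,"wy":0,"wz":0},
  {"x":0,"y":0,"z":0,"wx":0,"wy":0,"wz":0},
  {"x":0,"y":0,"z":0,"wx":0,"wy":0,"wz":0},
  {"x":0,"y":0,"z":0,"wx":0,"wy":0,"wz":0},
])

```text
t: 11.65
tcp_pos: [0.6022, -0.2331, 0.0177]
tool_rot: [3.141, -0.027, 0.001]
ft_force: [0.1, -0.3, 0.2]
gripper_width: 0.997
finger_force: 0.0
```

Call:
step_arm([
  {"x":0,"y":0,"z":0,"wx":0,"wy":0,"wz":0},
  {"x":0,"y":0,"z":0,"wx":0,"wy":0,"wz":0},
  {"x":0,"y":0,"z":0,"wx":0,"wy":0,"wz":0},
  {"x":0,"y":0,"z":0,"wx":0,"wy":0,"wz":0},
  {"x":0,"y":0,"z":0,"wx":0,"wy":0,"wz":0},
  {"x":0,"y":0,"z":0,"wx":0,"wy":0,"wz":0},
  {"x":0,"y":0,"z":0,"wx":0,"wy":0,"wz":0},
  {"x":0,"y":0,"z":0,"wx":0,"wy":0,"wz":0},
  {"x":0,"y":0,"z":0,"wx":0,"wy":0,"wz":0},
  {"x":0,"y":0,"z":0,"wx":0,"wy":0,"wz":0},
], fingers=255, grip_force=40)

```text
t: 12.9
tcp_pos: [0.6023, -0.2332, 0.0175]
tool_rot: [3.141, -0.027, 0.001]
ft_force: [0.4, -1.1, 1.9]
gripper_width: 0.498
finger_force: 41.1
```

Call:
step_arm([
  {"x":0,"y":0,"z":50,"wx":0,"wy":0,"wz":0},
  {"x":0,"y":0,"z":60,"wx":0,"wy":0,"wz":0},
  {"x":0,"y":0,"z":50,"wx":0,"wy":0,"wz":0},
  {"x":7,"y":26,"z":0,"wx":0,"wy":0,"wz":9},
  {"x":7,"y":26,"z":0,"wx":0,"wy":0,"wz":9},
  {"x":7,"y":26,"z":0,"wx":0,"wy":0,"wz":9},
  {"x":7,"y":26,"z":0,"wx":0,"wy":0,"wz":9},
  {"x":7,"y":26,"z":0,"wx":0,"wy":0,"wz":9},
  {"x":7,"y":26,"z":0,"wx":0,"wy":0,"wz":9},
  {"x":7,"y":26,"z":0,"wx":0,"wy":0,"wz":9},
])

```text
t: 14.15
tcp_pos: [0.6496, -0.0496, 0.1754]
tool_rot: [-2.686, -1.623, 0.005]
ft_force: [0.7, -0.7, -1.3]
gripper_width: 0.498
finger_force: 41.5
```

Call:
step_arm([
  {"x":7,"y":28,"z":0,"wx":0,"wy":0,"wz":9},
  {"x":6,"y":28,"z":0,"wx":0,"wy":0,"wz":9},
  {"x":6,"y":29,"z":0,"wx":0,"wy":0,"wz":10},
  {"x":0,"y":0,"z":-30,"wx":0,"wy":0,"wz":0},
  {"x":0,"y":0,"z":-30,"wx":0,"wy":0,"wz":0},
  {"x":0,"y":0,"z":-25,"wx":0,"wy":0,"wz":0},
  {"x":0,"y":0,"z":-15,"wx":0,"wy":0,"wz":0},
  {"x":0,"y":0,"z":0,"wx":0,"wy":0,"wz":0},
  {"x":0,"y":0,"z":0,"wx":0,"wy":0,"wz":0},
  {"x":0,"y":0,"z":0,"wx":0,"wy":0,"wz":0},
])

```text
t: 15.4
tcp_pos: [0.6713, 0.0339, 0.079]
tool_rot: [2.22, 2.22, 0.003]
ft_force: [0.0, -1.4, -2.0]
gripper_width: 0.494
finger_force: 41.5
```

```bash
python3 look.py mat .05 .67 .033 w4.png; python3 -c "
import cv2,numpy as np
from h import *
im,c=snap('side','s4.png'); cv2.imwrite('pics/c4.png',np.hstack([cv2.imread('pics/w4.png')[:,60:560],cv2.resize(im[140:340,280:480],(480,480))])[:, :980])
cv2.imwrite('pics/c4.png',cv2.resize(cv2.imread('pics/c4.png'),(784,384)))"
```

```text
tcp [671.3  33.9  79. ] closing yaw -0.01 tilt 0.17
(670.5, 57.5, np.float32(0.0), 79.0, 52.0) dx dy -0.8 23.6 dwz -90.0
```

View pics/c4.png

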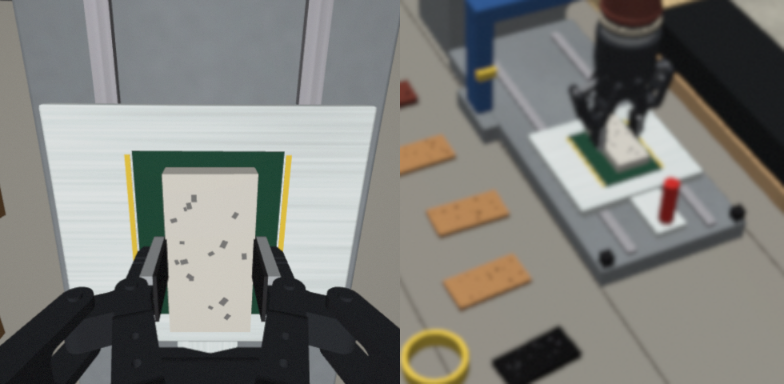

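The wrist crop shows the pale slab held square at the middle, over the mat between the yellow lines. The side crop agrees. Lower, release, then go over black.

Call:
step_arm([
  {"x":-1,"y":-1,"z":-5,"wx":0,"wy":0,"wz":0},
  {"x":0,"y":0,"z":-5,"wx":0,"wy":0,"wz":0},
  {"x":0,"y":0,"z":-1,"wx":0,"wy":0,"wz":0},
  {"x":0,"y":0,"z":0,"wx":0,"wy":0,"wz":0},
  {"x":0,"y":0,"z":0,"wx":0,"wy":0,"wz":0},
  {"x":0,"y":0,"z":0,"wx":0,"wy":0,"wz":0},
  {"x":0,"y":0,"z":0,"wx":0,"wy":0,"wz":0},
  {"x":0,"y":0,"z":0,"wx":0,"wy":0,"wz":0},
  {"x":0,"y":0,"z":0,"wx":0,"wy":0,"wz":0},
  {"x":0,"y":0,"z":0,"wx":0,"wy":0,"wz":0},
])

```text
t: 16.75
tcp_pos: [0.669, 0.0329, 0.0675]
tool_rot: [-2.221, -2.221, 0.001]
ft_force: [-3.6, -0.1, 5.4]
gripper_width: 0.499
finger_force: 42.2
```

Call:
step_arm([
  {"x":0,"y":0,"z":0,"wx":0,"wy":0,"wz":0},
  {"x":0,"y":0,"z":0,"wx":0,"wy":0,"wz":0},
  {"x":0,"y":0,"z":0,"wx":0,"wy":0,"wz":0},
  {"x":0,"y":0,"z":0,"wx":0,"wy":0,"wz":0},
  {"x":0,"y":0,"z":0,"wx":0,"wy":0,"wz":0},
  {"x":0,"y":0,"z":0,"wx":0,"wy":0,"wz":0},
  {"x":0,"y":0,"z":30,"wx":0,"wy":0,"wz":0},
  {"x":0,"y":0,"z":50,"wx":0,"wy":0,"wz":0},
  {"x":0,"y":0,"z":50,"wx":0,"wy":0,"wz":0},
  {"x":0,"y":0,"z":0,"wx":0,"wy":0,"wz":0},
], fingers=0)

```text
t: 18.0
tcp_pos: [0.6732, 0.0328, 0.2036]
tool_rot: [2.215, 2.215, 0.013]
ft_force: [-0.5, -0.0, 0.2]
gripper_width: 0.999
finger_force: 0.0
```

```bash
python3 look.py pale .062 .67 .033 w5.png; python3 - <<'E'
from h import *
im=cv2.imread('pics/w5.png');c=calibration('wrist')
for x,y in((.45,-.064),(.473,.048),(.453,.171)): print('cork',find(im,c,'cork',.008,x,y))
E
```

```text
tcp [673.2  32.8 203.6] closing yaw 0.0 tilt 0.73
(669.8, 32.7, np.float32(-90.0), 139.5, 139.5) dx dy -3.4 -0.1 dwz -0.0
cork [(450.0, -57.7, np.float32(3.5), 94.9, 48.4)]
cork [(474.0, 52.0, np.float32(-1.3), 94.4, 46.4)]
cork [(467.2, 169.7, np.float32(0.8), 70.0, 35.8)]
```

Call:
step_arm([
  {"x":-20,"y":2,"z":-2,"wx":0,"wy":0,"wz":-10},
  {"x":-20,"y":2,"z":-2,"wx":0,"wy":0,"wz":-10},
  {"x":-20,"y":2,"z":-3,"wx":0,"wy":0,"wz":-10},
  {"x":-20,"y":2,"z":-3,"wx":0,"wy":0,"wz":-10},
  {"x":-20,"y":2,"z":-3,"wx":0,"wy":0,"wz":-10},
  {"x":-20,"y":2,"z":-3,"wx":0,"wy":0,"wz":-10},
  {"x":-25,"y":2,"z":-3,"wx":0,"wy":0,"wz":-10},
  {"x":-25,"y":2,"z":-3,"wx":0,"wy":0,"wz":-10},
  {"x":-26,"y":1,"z":0,"wx":0,"wy":0,"wz":-11},
  {"x":0,"y":0,"z":0,"wx":0,"wy":0,"wz":0},
])

```text
t: 19.3
tcp_pos: [0.4701, 0.0503, 0.172]
tool_rot: [-3.141, 0.017, 0.008]
ft_force: [0.0, -0.0, 0.0]
gripper_width: 0.997
finger_force: 0.0
```

```bash
python3 look.py cork .008 .474 .05 w6.png
```

```text
tcp [470.1  50.3 172. ] closing yaw 89.37 tilt 0.27
(476.3, 51.0, np.float32(-1.3), 94.4, 45.9) dx dy 6.2 0.7 dwz -0.7
```

Call:
step_arm([
  {"x":6,"y":1,"z":-40,"wx":0,"wy":0,"wz":-1},
  {"x":0,"y":0,"z":-40,"wx":0,"wy":0,"wz":0},
  {"x":0,"y":0,"z":-40,"wx":0,"wy":0,"wz":0},
  {"x":0,"y":0,"z":-25,"wx":0,"wy":0,"wz":0},
  {"x":0,"y":0,"z":-13,"wx":0,"wy":0,"wz":0},
  {"x":0,"y":0,"z":0,"wx":0,"wy":0,"wz":0},
  {"x":0,"y":0,"z":0,"wx":0,"wy":0,"wz":0},
  {"x":0,"y":0,"z":0,"wx":0,"wy":0,"wz":0},
  {"x":0,"y":0,"z":0,"wx":0,"wy":0,"wz":0},
  {"x":0,"y":0,"z":0,"wx":0,"wy":0,"wz":0},
])

```text
t: 20.6
tcp_pos: [0.4793, 0.051, 0.0168]
tool_rot: [-3.141, 0.048, -0.002]
ft_force: [-0.0, -0.5, -1.0]
gripper_width: 1.001
finger_force: 0.0
```

Call:
step_arm([
  {"x":0,"y":0,"z":0,"wx":0,"wy":0,"wz":0},
  {"x":0,"y":0,"z":0,"wx":0,"wy":0,"wz":0},
  {"x":0,"y":0,"z":0,"wx":0,"wy":0,"wz":0},
  {"x":0,"y":0,"z":0,"wx":0,"wy":0,"wz":0},
  {"x":0,"y":0,"z":0,"wx":0,"wy":0,"wz":0},
  {"x":0,"y":0,"z":0,"wx":0,"wy":0,"wz":0},
  {"x":0,"y":0,"z":0,"wx":0,"wy":0,"wz":0},
  {"x":0,"y":0,"z":0,"wx":0,"wy":0,"wz":0},
  {"x":0,"y":0,"z":0,"wx":0,"wy":0,"wz":0},
  {"x":0,"y":0,"z":0,"wx":0,"wy":0,"wz":0},
], fingers=255, grip_force=30)

```text
t: 21.85
tcp_pos: [0.4791, 0.051, 0.0165]
tool_rot: [-3.141, 0.048, 0.0]
ft_force: [-1.9, -0.0, 5.7]
gripper_width: 0.521
finger_force: 30.8
```

Call:
step_arm([
  {"x":0,"y":0,"z":50,"wx":0,"wy":0,"wz":0},
  {"x":0,"y":0,"z":60,"wx":0,"wy":0,"wz":0},
  {"x":0,"y":0,"z":50,"wx":0,"wy":0,"wz":0},
  {"x":20,"y":-2,"z":0,"wx":0,"wy":0,"wz":9},
  {"x":20,"y":-2,"z":0,"wx":0,"wy":0,"wz":9},
  {"x":20,"y":-2,"z":0,"wx":0,"wy":0,"wz":9},
  {"x":20,"y":-2,"z":0,"wx":0,"wy":0,"wz":9},
  {"x":20,"y":-2,"z":0,"wx":0,"wy":0,"wz":9},
  {"x":20,"y":-2,"z":0,"wx":0,"wy":0,"wz":9},
  {"x":20,"y":-2,"z":0,"wx":0,"wy":0,"wz":9},
])

```text
t: 23.1
tcp_pos: [0.6194, 0.0369, 0.1752]
tool_rot: [-2.699, -1.607, 0.001]
ft_force: [0.4, 0.1, -0.2]
gripper_width: 0.52
finger_force: 30.9
```

Call:
step_arm([
  {"x":20,"y":-2,"z":0,"wx":0,"wy":0,"wz":10},
  {"x":20,"y":0,"z":0,"wx":0,"wy":0,"wz":9},
  {"x":11,"y":0,"z":0,"wx":0,"wy":0,"wz":9},
  {"x":0,"y":0,"z":-30,"wx":0,"wy":0,"wz":0},
  {"x":0,"y":0,"z":-30,"wx":0,"wy":0,"wz":0},
  {"x":0,"y":0,"z":-20,"wx":0,"wy":0,"wz":0},
  {"x":0,"y":0,"z":-6,"wx":0,"wy":0,"wz":0},
  {"x":0,"y":0,"z":0,"wx":0,"wy":0,"wz":0},
  {"x":0,"y":0,"z":0,"wx":0,"wy":0,"wz":0},
  {"x":0,"y":0,"z":0,"wx":0,"wy":0,"wz":0},
])

```text
t: 24.35
tcp_pos: [0.6711, 0.035, 0.0919]
tool_rot: [2.234, 2.206, 0.003]
ft_force: [0.9, 0.3, -0.4]
gripper_width: 0.524
finger_force: 30.9
```

```bash
python3 look.py cork .082 .67 .033 w7.png
```

```text
tcp [671.1  35.   91.9] closing yaw -0.74 tilt 0.15
(671.5, 32.2, np.float32(89.5), 96.9, 46.7) dx dy 0.4 -2.8 dwz 0.2
```

Call:
step_arm([
  {"x":-1,"y":0,"z":-6,"wx":0,"wy":0,"wz":0.7},
  {"x":0,"y":0,"z":-4,"wx":0,"wy":0,"wz":0},
  {"x":0,"y":0,"z":-3,"wx":0,"wy":0,"wz":0},
  {"x":0,"y":0,"z":0,"wx":0,"wy":0,"wz":0},
  {"x":0,"y":0,"z":0,"wx":0,"wy":0,"wz":0},
  {"x":0,"y":0,"z":0,"wx":0,"wy":0,"wz":0},
  {"x":0,"y":0,"z":0,"wx":0,"wy":0,"wz":0},
  {"x":0,"y":0,"z":0,"wx":0,"wy":0,"wz":0},
  {"x":0,"y":0,"z":0,"wx":0,"wy":0,"wz":0},
  {"x":0,"y":0,"z":0,"wx":0,"wy":0,"wz":0},
])

```text
t: 25.65
tcp_pos: [0.6686, 0.0351, 0.0786]
tool_rot: [-2.221, -2.22, 0.002]
ft_force: [-4.6, 0.3, 7.1]
gripper_width: 0.522
finger_force: 31.7
```

Call:
step_arm([
  {"x":0,"y":0,"z":0,"wx":0,"wy":0,"wz":0},
  {"x":0,"y":0,"z":0,"wx":0,"wy":0,"wz":0},
  {"x":0,"y":0,"z":0,"wx":0,"wy":0,"wz":0},
  {"x":0,"y":0,"z":0,"wx":0,"wy":0,"wz":0},
  {"x":0,"y":0,"z":0,"wx":0,"wy":0,"wz":0},
  {"x":0,"y":0,"z":30,"wx":0,"wy":0,"wz":0},
  {"x":0,"y":0,"z":40,"wx":0,"wy":0,"wz":0},
  {"x":0,"y":0,"z":40,"wx":0,"wy":0,"wz":0},
  {"x":0,"y":0,"z":0,"wx":0,"wy":0,"wz":0},
  {"x":0,"y":0,"z":0,"wx":0,"wy":0,"wz":0},
], fingers=0)

```text
t: 26.9
tcp_pos: [0.6685, 0.0351, 0.1866]
tool_rot: [-2.222, -2.22, 0.001]
ft_force: [-0.6, -0.3, 0.3]
gripper_width: 1.002
finger_force: 0.0
```

```bash
python3 look.py cork .07 .67 .033 w8.png;
```

```text
tcp [668.5  35.1 186.6] closing yaw -0.04 tilt 0.05
(669.0, 33.0, np.float32(-90.0), 94.0, 46.0) dx dy 0.5 -2.1 dwz 0.0
```

View pics/w8.png

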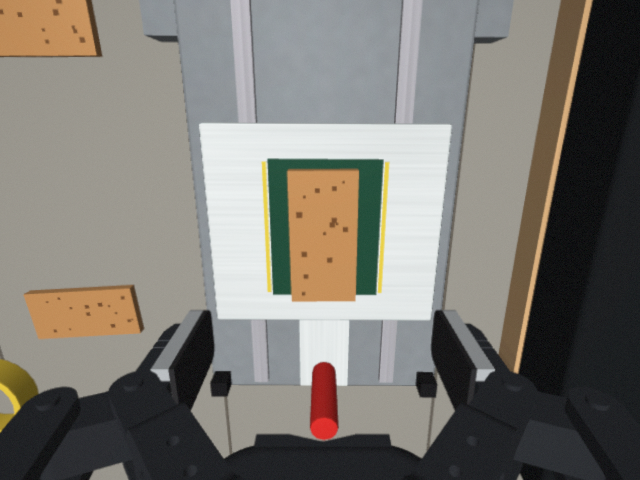

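The wrist picture shows the cork centred on the pile between the yellow lines at about (323,233), with all underneath covered. Next is black.

Call:
step_arm([
  {"x":-27,"y":-28,"z":0,"wx":0,"wy":0,"wz":-10},
  {"x":-27,"y":-28,"z":0,"wx":0,"wy":0,"wz":-10},
  {"x":-27,"y":-28,"z":0,"wx":0,"wy":0,"wz":-10},
  {"x":-27,"y":-28,"z":0,"wx":0,"wy":0,"wz":-10},
  {"x":-27,"y":-28,"z":0,"wx":0,"wy":0,"wz":-10},
  {"x":-27,"y":-28,"z":0,"wx":0,"wy":0,"wz":-10},
  {"x":-27,"y":-28,"z":0,"wx":0,"wy":0,"wz":-10},
  {"x":-26,"y":-25,"z":0,"wx":0,"wy":0,"wz":-10},
  {"x":0,"y":0,"z":0,"wx":0,"wy":0,"wz":-2},
  {"x":0,"y":0,"z":0,"wx":0,"wy":0,"wz":0},
])

```text
t: 28.2
tcp_pos: [0.4536, -0.1854, 0.1861]
tool_rot: [-3.132, -0.219, 0.002]
ft_force: [0.6, 0.1, -0.2]
gripper_width: 1.003
finger_force: 0.0
```

```bash
python3 look.py black .012 .453 -.186 w9.png
```

```text
tcp [ 453.6 -185.4  186.1] closing yaw -82.0 tilt 0.12
(454.9, -185.1, np.float32(7.5), 90.0, 42.5) dx dy 1.3 0.3 dwz -0.5
```

Call:
step_arm([
  {"x":1,"y":0,"z":-45,"wx":0,"wy":0,"wz":-0.5},
  {"x":0,"y":0,"z":-45,"wx":0,"wy":0,"wz":0},
  {"x":0,"y":0,"z":-40,"wx":0,"wy":0,"wz":0},
  {"x":0,"y":0,"z":-25,"wx":0,"wy":0,"wz":0},
  {"x":0,"y":0,"z":-14,"wx":0,"wy":0,"wz":0},
  {"x":0,"y":0,"z":0,"wx":0,"wy":0,"wz":0},
  {"x":0,"y":0,"z":0,"wx":0,"wy":0,"wz":0},
  {"x":0,"y":0,"z":0,"wx":0,"wy":0,"wz":0},
  {"x":0,"y":0,"z":0,"wx":0,"wy":0,"wz":0},
  {"x":0,"y":0,"z":0,"wx":0,"wy":0,"wz":0},
])

```text
t: 29.5
tcp_pos: [0.4553, -0.1862, 0.0188]
tool_rot: [3.134, 0.204, 0.001]
ft_force: [0.4, -0.4, 0.9]
gripper_width: 0.999
finger_force: 0.0
```

Call:
step_arm([
  {"x":0,"y":0,"z":0,"wx":0,"wy":0,"wz":0},
  {"x":0,"y":0,"z":0,"wx":0,"wy":0,"wz":0},
  {"x":0,"y":0,"z":0,"wx":0,"wy":0,"wz":0},
  {"x":0,"y":0,"z":0,"wx":0,"wy":0,"wz":0},
  {"x":0,"y":0,"z":0,"wx":0,"wy":0,"wz":0},
  {"x":0,"y":0,"z":0,"wx":0,"wy":0,"wz":0},
  {"x":0,"y":0,"z":0,"wx":0,"wy":0,"wz":0},
  {"x":0,"y":0,"z":0,"wx":0,"wy":0,"wz":0},
  {"x":0,"y":0,"z":0,"wx":0,"wy":0,"wz":0},
  {"x":0,"y":0,"z":0,"wx":0,"wy":0,"wz":0},
], fingers=255, grip_force=40)

```text
t: 30.75
tcp_pos: [0.4553, -0.1862, 0.0186]
tool_rot: [3.135, 0.204, 0.001]
ft_force: [-1.0, 0.2, 4.9]
gripper_width: 0.498
finger_force: 41.3
```

Call:
step_arm([
  {"x":0,"y":0,"z":55,"wx":0,"wy":0,"wz":0},
  {"x":0,"y":0,"z":60,"wx":0,"wy":0,"wz":0},
  {"x":0,"y":0,"z":50,"wx":0,"wy":0,"wz":0},
  {"x":23,"y":23,"z":0,"wx":0,"wy":0,"wz":9},
  {"x":23,"y":23,"z":0,"wx":0,"wy":0,"wz":9},
  {"x":23,"y":23,"z":0,"wx":0,"wy":0,"wz":9},
  {"x":23,"y":23,"z":0,"wx":0,"wy":0,"wz":9},
  {"x":23,"y":23,"z":0,"wx":0,"wy":0,"wz":9},
  {"x":23,"y":23,"z":0,"wx":0,"wy":0,"wz":9},
  {"x":23,"y":23,"z":0,"wx":0,"wy":0,"wz":9},
])

```text
t: 32.0
tcp_pos: [0.6156, -0.024, 0.1814]
tool_rot: [-2.56, -1.818, 0.003]
ft_force: [0.9, -0.3, -0.7]
gripper_width: 0.499
finger_force: 41.5
```

Call:
step_arm([
  {"x":23,"y":23,"z":0,"wx":0,"wy":0,"wz":10},
  {"x":20,"y":23,"z":0,"wx":0,"wy":0,"wz":9.5},
  {"x":10,"y":12,"z":0,"wx":0,"wy":0,"wz":0},
  {"x":0,"y":0,"z":-30,"wx":0,"wy":0,"wz":0},
  {"x":0,"y":0,"z":-30,"wx":0,"wy":0,"wz":0},
  {"x":0,"y":0,"z":-16,"wx":0,"wy":0,"wz":0},
  {"x":0,"y":0,"z":-4,"wx":0,"wy":0,"wz":0},
  {"x":0,"y":0,"z":0,"wx":0,"wy":0,"wz":0},
  {"x":0,"y":0,"z":0,"wx":0,"wy":0,"wz":0},
  {"x":0,"y":0,"z":0,"wx":0,"wy":0,"wz":0},
])

```text
t: 33.25
tcp_pos: [0.6699, 0.0329, 0.1047]
tool_rot: [2.221, 2.219, 0.002]
ft_force: [-0.4, -0.2, -1.3]
gripper_width: 0.498
finger_force: 41.4
```

```bash
python3 look.py black .094 .67 .033 w10.png; python3 look.py cork .07 .67 .033 w10b.png
```

```text
tcp [669.9  32.9 104.7] closing yaw -0.05 tilt 0.14
(669.8, 20.7, np.float32(0.0), 139.5, 115.5) dx dy -0.1 -12.2 dwz -89.9
tcp [669.7  33.  104.5] closing yaw -0.05 tilt 0.11
```

Call:
step_arm([
  {"x":0,"y":0,"z":-7,"wx":0,"wy":0,"wz":0},
  {"x":0,"y":0,"z":-5,"wx":0,"wy":0,"wz":0},
  {"x":0,"y":0,"z":-3,"wx":0,"wy":0,"wz":0},
  {"x":0,"y":0,"z":0,"wx":0,"wy":0,"wz":0},
  {"x":0,"y":0,"z":0,"wx":0,"wy":0,"wz":0},
  {"x":0,"y":0,"z":0,"wx":0,"wy":0,"wz":0},
  {"x":0,"y":0,"z":0,"wx":0,"wy":0,"wz":0},
  {"x":0,"y":0,"z":0,"wx":0,"wy":0,"wz":0},
  {"x":0,"y":0,"z":0,"wx":0,"wy":0,"wz":0},
  {"x":0,"y":0,"z":0,"wx":0,"wy":0,"wz":0},
])

```text
t: 34.6
tcp_pos: [0.6686, 0.033, 0.0886]
tool_rot: [-2.222, -2.22, 0.001]
ft_force: [-4.1, 0.2, 5.1]
gripper_width: 0.497
finger_force: 42.1
```

Call:
step_arm([
  {"x":0,"y":0,"z":0,"wx":0,"wy":0,"wz":0},
  {"x":0,"y":0,"z":0,"wx":0,"wy":0,"wz":0},
  {"x":0,"y":0,"z":0,"wx":0,"wy":0,"wz":0},
  {"x":0,"y":0,"z":0,"wx":0,"wy":0,"wz":0},
  {"x":0,"y":0,"z":0,"wx":0,"wy":0,"wz":0},
  {"x":0,"y":0,"z":30,"wx":0,"wy":0,"wz":0},
  {"x":0,"y":0,"z":40,"wx":0,"wy":0,"wz":0},
  {"x":0,"y":0,"z":40,"wx":0,"wy":0,"wz":0},
  {"x":0,"y":0,"z":0,"wx":0,"wy":0,"wz":0},
  {"x":0,"y":0,"z":0,"wx":0,"wy":0,"wz":0},
], fingers=0)

```text
t: 35.85
tcp_pos: [0.6685, 0.033, 0.1976]
tool_rot: [-2.222, -2.22, 0.001]
ft_force: [-1.5, 0.4, -0.6]
gripper_width: 0.998
finger_force: 0.0
```

```bash
python3 look.py black .082 .67 .033 w11.png
```

```text
tcp [668.5  33.  197.6] closing yaw -0.04 tilt 0.05
(669.2, 33.5, np.float32(-90.0), 90.0, 43.5) dx dy 0.7 0.5 dwz 0.0
```

Call:
step_arm([
  {"x":-27,"y":-11,"z":-2,"wx":0,"wy":0,"wz":-10},
  {"x":-27,"y":-11,"z":-2,"wx":0,"wy":0,"wz":-10},
  {"x":-27,"y":-11,"z":-2,"wx":0,"wy":0,"wz":-10},
  {"x":-27,"y":-11,"z":-2,"wx":0,"wy":0,"wz":-10},
  {"x":-27,"y":-12,"z":-2,"wx":0,"wy":0,"wz":-10},
  {"x":-27,"y":-12,"z":-2,"wx":0,"wy":0,"wz":-10},
  {"x":-27,"y":-12,"z":-2,"wx":0,"wy":0,"wz":-10},
  {"x":-27,"y":-12,"z":-2,"wx":0,"wy":0,"wz":-10},
  {"x":-3,"y":0,"z":0,"wx":0,"wy":0,"wz":-6.5},
  {"x":0,"y":0,"z":0,"wx":0,"wy":0,"wz":0},
])

```text
t: 37.15
tcp_pos: [0.4484, -0.0588, 0.1805]
tool_rot: [-3.139, -0.096, 0.005]
ft_force: [-0.1, -0.2, -0.3]
gripper_width: 1.001
finger_force: 0.0
```

```bash
python3 look.py cork .008 .45 -.059 w12.png
```

```text
tcp [448.4 -58.8 180.5] closing yaw -86.5 tilt 0.2
(451.9, -60.3, np.float32(3.4), 94.5, 45.9) dx dy 3.5 -1.5 dwz -0.1
```

Call:
step_arm([
  {"x":2,"y":-2,"z":-45,"wx":0,"wy":0,"wz":0},
  {"x":0,"y":0,"z":-45,"wx":0,"wy":0,"wz":0},
  {"x":0,"y":0,"z":-40,"wx":0,"wy":0,"wz":0},
  {"x":0,"y":0,"z":-22,"wx":0,"wy":0,"wz":0},
  {"x":0,"y":0,"z":-13,"wx":0,"wy":0,"wz":0},
  {"x":0,"y":0,"z":0,"wx":0,"wy":0,"wz":0},
  {"x":0,"y":0,"z":0,"wx":0,"wy":0,"wz":0},
  {"x":0,"y":0,"z":0,"wx":0,"wy":0,"wz":0},
  {"x":0,"y":0,"z":0,"wx":0,"wy":0,"wz":0},
  {"x":0,"y":0,"z":0,"wx":0,"wy":0,"wz":0},
])

```text
t: 38.45
tcp_pos: [0.4523, -0.0611, 0.0177]
tool_rot: [3.14, 0.095, 0.001]
ft_force: [0.6, 0.1, -0.3]
gripper_width: 1.0
finger_force: 0.0
```

Call:
step_arm([
  {"x":0,"y":0,"z":0,"wx":0,"wy":0,"wz":0},
  {"x":0,"y":0,"z":0,"wx":0,"wy":0,"wz":0},
  {"x":0,"y":0,"z":0,"wx":0,"wy":0,"wz":0},
  {"x":0,"y":0,"z":0,"wx":0,"wy":0,"wz":0},
  {"x":0,"y":0,"z":0,"wx":0,"wy":0,"wz":0},
  {"x":0,"y":0,"z":0,"wx":0,"wy":0,"wz":0},
  {"x":0,"y":0,"z":0,"wx":0,"wy":0,"wz":0},
  {"x":0,"y":0,"z":0,"wx":0,"wy":0,"wz":0},
  {"x":0,"y":0,"z":0,"wx":0,"wy":0,"wz":0},
  {"x":0,"y":0,"z":0,"wx":0,"wy":0,"wz":0},
], fingers=255, grip_force=30)

```text
t: 39.7
tcp_pos: [0.452, -0.061, 0.0176]
tool_rot: [-3.14, -0.095, 0.0]
ft_force: [-2.5, 0.5, 5.4]
gripper_width: 0.516
finger_force: 30.3
```

Call:
step_arm([
  {"x":0,"y":0,"z":55,"wx":0,"wy":0,"wz":0},
  {"x":0,"y":0,"z":60,"wx":0,"wy":0,"wz":0},
  {"x":0,"y":0,"z":50,"wx":0,"wy":0,"wz":0},
  {"x":24,"y":10,"z":0,"wx":0,"wy":0,"wz":9},
  {"x":24,"y":10,"z":0,"wx":0,"wy":0,"wz":9},
  {"x":24,"y":10,"z":0,"wx":0,"wy":0,"wz":9},
  {"x":24,"y":10,"z":0,"wx":0,"wy":0,"wz":9},
  {"x":24,"y":10,"z":0,"wx":0,"wy":0,"wz":9},
  {"x":24,"y":10,"z":0,"wx":0,"wy":0,"wz":9},
  {"x":24,"y":10,"z":0,"wx":0,"wy":0,"wz":9},
])

```text
t: 40.95
tcp_pos: [0.6206, 0.0094, 0.1814]
tool_rot: [-2.623, -1.728, 0.001]
ft_force: [-0.1, -0.6, -0.6]
gripper_width: 0.518
finger_force: 30.7
```

Call:
step_arm([
  {"x":24,"y":12,"z":0,"wx":0,"wy":0,"wz":10},
  {"x":18,"y":12,"z":0,"wx":0,"wy":0,"wz":10},
  {"x":8,"y":0,"z":0,"wx":0,"wy":0,"wz":3.5},
  {"x":0,"y":0,"z":-30,"wx":0,"wy":0,"wz":0},
  {"x":0,"y":0,"z":-30,"wx":0,"wy":0,"wz":0},
  {"x":0,"y":0,"z":-10,"wx":0,"wy":0,"wz":0},
  {"x":0,"y":0,"z":0,"wx":0,"wy":0,"wz":0},
  {"x":0,"y":0,"z":0,"wx":0,"wy":0,"wz":0},
  {"x":0,"y":0,"z":0,"wx":0,"wy":0,"wz":0},
  {"x":0,"y":0,"z":0,"wx":0,"wy":0,"wz":0},
])

```text
t: 42.2
tcp_pos: [0.6707, 0.0329, 0.1135]
tool_rot: [2.221, 2.22, 0.002]
ft_force: [-0.1, 0.4, -0.1]
gripper_width: 0.514
finger_force: 30.7
```

```bash
python3 look.py cork .106 .67 .033 w13.png
```

```text
tcp [670.7  32.9 113.5] closing yaw -0.05 tilt 0.11
(671.3, 37.5, np.float32(-90.0), 100.0, 45.5) dx dy 0.6 4.6 dwz 0.0
```

Call:
step_arm([
  {"x":0,"y":0,"z":-6,"wx":0,"wy":0,"wz":0},
  {"x":0,"y":0,"z":-4,"wx":0,"wy":0,"wz":0},
  {"x":0,"y":0,"z":-2,"wx":0,"wy":0,"wz":0},
  {"x":0,"y":0,"z":0,"wx":0,"wy":0,"wz":0},
  {"x":0,"y":0,"z":0,"wx":0,"wy":0,"wz":0},
  {"x":0,"y":0,"z":0,"wx":0,"wy":0,"wz":0},
  {"x":0,"y":0,"z":0,"wx":0,"wy":0,"wz":0},
  {"x":0,"y":0,"z":0,"wx":0,"wy":0,"wz":0},
  {"x":0,"y":0,"z":0,"wx":0,"wy":0,"wz":0},
  {"x":0,"y":0,"z":0,"wx":0,"wy":0,"wz":0},
])

```text
t: 43.5
tcp_pos: [0.67, 0.033, 0.1003]
tool_rot: [-2.222, -2.221, 0.0]
ft_force: [0.2, -0.2, -0.3]
gripper_width: 0.518
finger_force: 30.7
```

Call:
step_arm([
  {"x":0,"y":0,"z":0,"wx":0,"wy":0,"wz":0},
  {"x":0,"y":0,"z":0,"wx":0,"wy":0,"wz":0},
  {"x":0,"y":0,"z":0,"wx":0,"wy":0,"wz":0},
  {"x":0,"y":0,"z":0,"wx":0,"wy":0,"wz":0},
  {"x":0,"y":0,"z":0,"wx":0,"wy":0,"wz":0},
  {"x":0,"y":0,"z":30,"wx":0,"wy":0,"wz":0},
  {"x":0,"y":0,"z":40,"wx":0,"wy":0,"wz":0},
  {"x":0,"y":0,"z":40,"wx":0,"wy":0,"wz":0},
  {"x":0,"y":0,"z":0,"wx":0,"wy":0,"wz":0},
  {"x":0,"y":0,"z":0,"wx":0,"wy":0,"wz":0},
], fingers=0)

```text
t: 44.75
tcp_pos: [0.6696, 0.0331, 0.2098]
tool_rot: [-2.222, -2.22, 0.001]
ft_force: [0.4, -0.0, -0.3]
gripper_width: 0.996
finger_force: 0.0
```

```bash
python3 look.py cork .09 .67 .033 w14.png; python3 - <<'E'
from h import *
im,c=snap('side','s14.png')
for k,x,y in(('grey',.46,-.3),('red',.454,.298)): print(k,find(im,c,k,.012,x,y))
for x,y in((.453,.171),(.606,-.35)): print('cork',find(im,c,'cork',.008,x,y))
E
```

```text
tcp [669.6  33.1 209.8] closing yaw -0.04 tilt 0.04
(670.5, 34.5, np.float32(-90.0), 96.0, 46.0) dx dy 0.9 1.4 dwz 0.0
grey [(489.1, -338.7, np.float32(6.5), 86.2, 43.7)]
red [(453.0, 294.8, np.float32(0.0), 91.0, 52.5)]
cork [(453.5, 171.5, np.float32(1.0), 93.9, 49.2)]
cork [(607.1, -350.4, np.float32(-11.8), 95.2, 47.9)]
```

Grey has been knocked to about (0.49, −0.338), near the brush, so I'll grip it later with partly opened fingers. Red comes next, clearing the arch by going x first.

Call:
step_arm([
  {"x":-30,"y":0,"z":0,"wx":0,"wy":0,"wz":-10},
  {"x":-30,"y":0,"z":0,"wx":0,"wy":0,"wz":-10},
  {"x":-30,"y":0,"z":0,"wx":0,"wy":0,"wz":-10},
  {"x":-30,"y":0,"z":0,"wx":0,"wy":0,"wz":-10},
  {"x":-30,"y":15,"z":0,"wx":0,"wy":0,"wz":-10},
  {"x":-30,"y":15,"z":0,"wx":0,"wy":0,"wz":-10},
  {"x":-24,"y":20,"z":0,"wx":0,"wy":0,"wz":-10},
  {"x":-10,"y":30,"z":0,"wx":0,"wy":0,"wz":-10},
  {"x":0,"y":40,"z":-5,"wx":0,"wy":0,"wz":-10},
  {"x":0,"y":40,"z":-5,"wx":0,"wy":0,"wz":0},
])

```text
t: 46.1
tcp_pos: [0.4548, 0.1938, 0.1987]
tool_rot: [3.141, -0.003, -0.004]
ft_force: [0.3, 0.5, 0.3]
gripper_width: 0.998
finger_force: 0.0
```

Call:
step_arm([
  {"x":0,"y":40,"z":-10,"wx":0,"wy":0,"wz":0},
  {"x":0,"y":40,"z":-10,"wx":0,"wy":0,"wz":0},
  {"x":0,"y":25,"z":0,"wx":0,"wy":0,"wz":0},
  {"x":0,"y":0,"z":0,"wx":0,"wy":0,"wz":0},
  {"x":0,"y":0,"z":0,"wx":0,"wy":0,"wz":0},
  {"x":0,"y":0,"z":0,"wx":0,"wy":0,"wz":0},
  {"x":0,"y":0,"z":0,"wx":0,"wy":0,"wz":0},
  {"x":0,"y":0,"z":0,"wx":0,"wy":0,"wz":0},
  {"x":0,"y":0,"z":0,"wx":0,"wy":0,"wz":0},
  {"x":0,"y":0,"z":0,"wx":0,"wy":0,"wz":0},
])

```text
t: 47.35
tcp_pos: [0.4561, 0.298, 0.1804]
tool_rot: [-3.142, 0.001, -0.0]
ft_force: [-0.3, -0.0, 0.4]
gripper_width: 1.003
finger_force: 0.0
```

```bash
python3 look.py red .012 .455 .298 w15.png
```

```text
tcp [456.1 298.  180.4] closing yaw 89.95 tilt 0.01
(444.5, 300.2, np.float32(0.0), 62.0, 39.5) dx dy -11.6 2.2 dwz 0.0
```

```bash
sed -i "s/'red':((H<8)|(H>172))&(Sa>70)&(V<140)/'red':((H<10)|(H>170))\&(R-B>18)\&(V<150)/" h.py; python3 - <<'E'
from h import *
im=cv2.imread('pics/w15.png');c=calibration('wrist'); print(find(im,c,'red',.012,.455,.298))
p=w2px(c,[.455,.298,.012]);print(p); 
for x in(.42,.44,.46,.48,.495):u,v=w2px(c,[x,.298,.012]).astype(int);print(im[v,u],u,v)
E
```

```text
[(458.0, 300.9, np.float32(-1.0), 90.9, 43.3)]
[322.93644602 216.21004638]
[ 59  70 139] 322 256
[ 61  73 141] 322 233
[ 62  74 141] 322 210
[ 62  75 142] 322 185
[ 63  75 143] 322 166
```

Call:
step_arm([
  {"x":2,"y":3,"z":-45,"wx":0,"wy":0,"wz":-1},
  {"x":0,"y":0,"z":-45,"wx":0,"wy":0,"wz":0},
  {"x":0,"y":0,"z":-35,"wx":0,"wy":0,"wz":0},
  {"x":0,"y":0,"z":-25,"wx":0,"wy":0,"wz":0},
  {"x":0,"y":0,"z":-12,"wx":0,"wy":0,"wz":0},
  {"x":0,"y":0,"z":0,"wx":0,"wy":0,"wz":0},
  {"x":0,"y":0,"z":0,"wx":0,"wy":0,"wz":0},
  {"x":0,"y":0,"z":0,"wx":0,"wy":0,"wz":0},
  {"x":0,"y":0,"z":0,"wx":0,"wy":0,"wz":0},
  {"x":0,"y":0,"z":0,"wx":0,"wy":0,"wz":0},
], fingers=75)

```text
t: 48.65
tcp_pos: [0.4583, 0.3012, 0.0188]
tool_rot: [-3.141, 0.029, -0.001]
ft_force: [-0.7, -0.6, 0.2]
gripper_width: 0.704
finger_force: 0.0
```

Call:
step_arm([
  {"x":0,"y":0,"z":0,"wx":0,"wy":0,"wz":0},
  {"x":0,"y":0,"z":0,"wx":0,"wy":0,"wz":0},
  {"x":0,"y":0,"z":0,"wx":0,"wy":0,"wz":0},
  {"x":0,"y":0,"z":0,"wx":0,"wy":0,"wz":0},
  {"x":0,"y":0,"z":0,"wx":0,"wy":0,"wz":0},
  {"x":0,"y":0,"z":0,"wx":0,"wy":0,"wz":0},
  {"x":0,"y":0,"z":0,"wx":0,"wy":0,"wz":0},
  {"x":0,"y":0,"z":0,"wx":0,"wy":0,"wz":0},
  {"x":0,"y":0,"z":0,"wx":0,"wy":0,"wz":0},
  {"x":0,"y":0,"z":0,"wx":0,"wy":0,"wz":0},
], fingers=255, grip_force=40)

```text
t: 49.9
tcp_pos: [0.4585, 0.3012, 0.0188]
tool_rot: [-3.141, 0.029, -0.001]
ft_force: [0.4, -0.6, 5.3]
gripper_width: 0.503
finger_force: 41.3
```

Call:
step_arm([
  {"x":0,"y":0,"z":60,"wx":0,"wy":0,"wz":0},
  {"x":0,"y":0,"z":60,"wx":0,"wy":0,"wz":0},
  {"x":0,"y":0,"z":60,"wx":0,"wy":0,"wz":0},
  {"x":0,"y":-30,"z":0,"wx":0,"wy":0,"wz":9},
  {"x":0,"y":-30,"z":0,"wx":0,"wy":0,"wz":9},
  {"x":0,"y":-30,"z":0,"wx":0,"wy":0,"wz":9},
  {"x":0,"y":-30,"z":0,"wx":0,"wy":0,"wz":9},
  {"x":0,"y":-30,"z":0,"wx":0,"wy":0,"wz":9},
  {"x":10,"y":-30,"z":0,"wx":0,"wy":0,"wz":9},
  {"x":10,"y":-30,"z":0,"wx":0,"wy":0,"wz":9},
])

```text
t: 51.15
tcp_pos: [0.4771, 0.0901, 0.1969]
tool_rot: [-2.688, -1.623, 0.003]
ft_force: [-0.1, -0.4, -1.7]
gripper_width: 0.499
finger_force: 41.6
```

Call:
step_arm([
  {"x":30,"y":-30,"z":0,"wx":0,"wy":0,"wz":9},
  {"x":40,"y":-28,"z":0,"wx":0,"wy":0,"wz":9},
  {"x":45,"y":0,"z":0,"wx":0,"wy":0,"wz":10},
  {"x":45,"y":0,"z":0,"wx":0,"wy":0,"wz":0},
  {"x":31,"y":0,"z":0,"wx":0,"wy":0,"wz":0},
  {"x":0,"y":0,"z":-30,"wx":0,"wy":0,"wz":0},
  {"x":0,"y":0,"z":-28,"wx":0,"wy":0,"wz":0},
  {"x":0,"y":0,"z":-15,"wx":0,"wy":0,"wz":0},
  {"x":0,"y":0,"z":0,"wx":0,"wy":0,"wz":0},
  {"x":0,"y":0,"z":0,"wx":0,"wy":0,"wz":0},
])

```text
t: 52.4
tcp_pos: [0.6698, 0.033, 0.1264]
tool_rot: [2.221, 2.22, 0.002]
ft_force: [0.5, -0.1, -1.1]
gripper_width: 0.497
finger_force: 41.6
```

```bash
python3 look.py red .117 .67 .033 w16.png
```

```text
tcp [669.8  33.  126.4] closing yaw -0.04 tilt 0.11
(670.3, 24.2, np.float32(-90.0), 110.5, 44.5) dx dy 0.5 -8.8 dwz 0.0
```

Call:
step_arm([
  {"x":0,"y":0,"z":-8,"wx":0,"wy":0,"wz":0},
  {"x":0,"y":0,"z":-5,"wx":0,"wy":0,"wz":0},
  {"x":0,"y":0,"z":-3,"wx":0,"wy":0,"wz":0},
  {"x":0,"y":0,"z":0,"wx":0,"wy":0,"wz":0},
  {"x":0,"y":0,"z":0,"wx":0,"wy":0,"wz":0},
  {"x":0,"y":0,"z":0,"wx":0,"wy":0,"wz":0},
  {"x":0,"y":0,"z":0,"wx":0,"wy":0,"wz":0},
  {"x":0,"y":0,"z":0,"wx":0,"wy":0,"wz":0},
  {"x":0,"y":0,"z":0,"wx":0,"wy":0,"wz":0},
  {"x":0,"y":0,"z":0,"wx":0,"wy":0,"wz":0},
])

```text
t: 53.7
tcp_pos: [0.669, 0.033, 0.1093]
tool_rot: [-2.222, -2.221, -0.0]
ft_force: [0.2, 0.1, -2.4]
gripper_width: 0.496
finger_force: 41.6
```

Call:
step_arm([
  {"x":0,"y":0,"z":0,"wx":0,"wy":0,"wz":0},
  {"x":0,"y":0,"z":0,"wx":0,"wy":0,"wz":0},
  {"x":0,"y":0,"z":0,"wx":0,"wy":0,"wz":0},
  {"x":0,"y":0,"z":0,"wx":0,"wy":0,"wz":0},
  {"x":0,"y":0,"z":0,"wx":0,"wy":0,"wz":0},
  {"x":0,"y":0,"z":30,"wx":0,"wy":0,"wz":0},
  {"x":0,"y":0,"z":40,"wx":0,"wy":0,"wz":0},
  {"x":0,"y":0,"z":40,"wx":0,"wy":0,"wz":0},
  {"x":0,"y":0,"z":0,"wx":0,"wy":0,"wz":0},
  {"x":0,"y":0,"z":0,"wx":0,"wy":0,"wz":0},
], fingers=0)

```text
t: 54.95
tcp_pos: [0.6686, 0.0331, 0.2188]
tool_rot: [-2.222, -2.22, 0.001]
ft_force: [-1.0, 0.1, -1.4]
gripper_width: 0.999
finger_force: 0.0
```

```bash
python3 look.py red .102 .67 .033 w17.png
```

```text
tcp [668.6  33.1 218.8] closing yaw -0.04 tilt 0.04
(669.2, 33.3, np.float32(-90.0), 90.5, 43.5) dx dy 0.6 0.2 dwz 0.0
```

Call:
step_arm([
  {"x":-30,"y":0,"z":0,"wx":0,"wy":0,"wz":-10},
  {"x":-30,"y":0,"z":0,"wx":0,"wy":0,"wz":-10},
  {"x":-30,"y":0,"z":0,"wx":0,"wy":0,"wz":-10},
  {"x":-30,"y":0,"z":-5,"wx":0,"wy":0,"wz":-10},
  {"x":-35,"y":15,"z":-5,"wx":0,"wy":0,"wz":-10},
  {"x":-35,"y":25,"z":-10,"wx":0,"wy":0,"wz":-10},
  {"x":-20,"y":35,"z":-10,"wx":0,"wy":0,"wz":-10},
  {"x":-3,"y":40,"z":-10,"wx":0,"wy":0,"wz":-10},
  {"x":0,"y":26,"z":0,"wx":0,"wy":0,"wz":-9},
  {"x":0,"y":0,"z":0,"wx":0,"wy":0,"wz":0},
])

```text
t: 56.25
tcp_pos: [0.4544, 0.175, 0.1774]
tool_rot: [3.141, 0.033, -0.006]
ft_force: [-0.2, -0.7, 0.1]
gripper_width: 1.0
finger_force: 0.0
```

```bash
python3 look.py cork .008 .456 .174 w18.png
```

```text
tcp [454.4 175.  177.4] closing yaw -88.81 tilt 0.21
(457.3, 175.1, np.float32(0.9), 94.6, 45.7) dx dy 2.9 0.1 dwz -0.3
```

Call:
step_arm([
  {"x":2,"y":0,"z":-45,"wx":0,"wy":0,"wz":0},
  {"x":0,"y":0,"z":-45,"wx":0,"wy":0,"wz":0},
  {"x":0,"y":0,"z":-35,"wx":0,"wy":0,"wz":0},
  {"x":0,"y":0,"z":-25,"wx":0,"wy":0,"wz":0},
  {"x":0,"y":0,"z":-12,"wx":0,"wy":0,"wz":0},
  {"x":0,"y":0,"z":0,"wx":0,"wy":0,"wz":0},
  {"x":0,"y":0,"z":0,"wx":0,"wy":0,"wz":0},
  {"x":0,"y":0,"z":0,"wx":0,"wy":0,"wz":0},
  {"x":0,"y":0,"z":0,"wx":0,"wy":0,"wz":0},
  {"x":0,"y":0,"z":0,"wx":0,"wy":0,"wz":0},
])

```text
t: 57.55
tcp_pos: [0.4583, 0.1742, 0.0177]
tool_rot: [-3.141, -0.027, -0.001]
ft_force: [-0.5, -1.0, -0.9]
gripper_width: 0.999
finger_force: 0.0
```

Call:
step_arm([
  {"x":0,"y":0,"z":0,"wx":0,"wy":0,"wz":0},
  {"x":0,"y":0,"z":0,"wx":0,"wy":0,"wz":0},
  {"x":0,"y":0,"z":0,"wx":0,"wy":0,"wz":0},
  {"x":0,"y":0,"z":0,"wx":0,"wy":0,"wz":0},
  {"x":0,"y":0,"z":0,"wx":0,"wy":0,"wz":0},
  {"x":0,"y":0,"z":0,"wx":0,"wy":0,"wz":0},
  {"x":0,"y":0,"z":0,"wx":0,"wy":0,"wz":0},
  {"x":0,"y":0,"z":0,"wx":0,"wy":0,"wz":0},
  {"x":0,"y":0,"z":0,"wx":0,"wy":0,"wz":0},
  {"x":0,"y":0,"z":0,"wx":0,"wy":0,"wz":0},
], fingers=255, grip_force=30)

```text
t: 58.8
tcp_pos: [0.4581, 0.174, 0.0176]
tool_rot: [3.141, 0.026, -0.0]
ft_force: [-1.7, -0.5, 5.4]
gripper_width: 0.521
finger_force: 30.4
```

Call:
step_arm([
  {"x":0,"y":0,"z":60,"wx":0,"wy":0,"wz":0},
  {"x":0,"y":0,"z":60,"wx":0,"wy":0,"wz":0},
  {"x":0,"y":0,"z":60,"wx":0,"wy":0,"wz":0},
  {"x":0,"y":-25,"z":0,"wx":0,"wy":0,"wz":10},
  {"x":0,"y":-25,"z":0,"wx":0,"wy":0,"wz":10},
  {"x":0,"y":-25,"z":0,"wx":0,"wy":0,"wz":10},
  {"x":10,"y":-25,"z":0,"wx":0,"wy":0,"wz":10},
  {"x":20,"y":-20,"z":0,"wx":0,"wy":0,"wz":10},
  {"x":30,"y":-10,"z":0,"wx":0,"wy":0,"wz":10},
  {"x":30,"y":-10,"z":0,"wx":0,"wy":0,"wz":10},
])

```text
t: 60.05
tcp_pos: [0.5487, 0.0334, 0.1966]
tool_rot: [-2.553, -1.83, 0.0]
ft_force: [0.4, -0.4, 0.6]
gripper_width: 0.517
finger_force: 30.7
```

Call:
step_arm([
  {"x":35,"y":0,"z":0,"wx":0,"wy":0,"wz":10},
  {"x":35,"y":0,"z":0,"wx":0,"wy":0,"wz":9},
  {"x":35,"y":0,"z":0,"wx":0,"wy":0,"wz":0},
  {"x":17,"y":0,"z":0,"wx":0,"wy":0,"wz":0},
  {"x":0,"y":0,"z":-30,"wx":0,"wy":0,"wz":0},
  {"x":0,"y":0,"z":-22,"wx":0,"wy":0,"wz":0},
  {"x":0,"y":0,"z":-10,"wx":0,"wy":0,"wz":0},
  {"x":0,"y":0,"z":0,"wx":0,"wy":0,"wz":0},
  {"x":0,"y":0,"z":0,"wx":0,"wy":0,"wz":0},
  {"x":0,"y":0,"z":0,"wx":0,"wy":0,"wz":0},
])

```text
t: 61.3
tcp_pos: [0.671, 0.034, 0.1369]
tool_rot: [2.221, 2.219, 0.003]
ft_force: [0.8, 0.2, -0.0]
gripper_width: 0.521
finger_force: 30.7
```

```bash
python3 look.py cork .127 .67 .033 w19.png
```

```text
tcp [671.   34.  136.9] closing yaw -0.04 tilt 0.15
(671.5, 38.0, np.float32(-90.0), 105.0, 46.0) dx dy 0.5 4.0 dwz 0.0
```

Call:
step_arm([
  {"x":-1,"y":0,"z":-8,"wx":0,"wy":0,"wz":0},
  {"x":0,"y":0,"z":-5,"wx":0,"wy":0,"wz":0},
  {"x":0,"y":0,"z":-2,"wx":0,"wy":0,"wz":0},
  {"x":0,"y":0,"z":0,"wx":0,"wy":0,"wz":0},
  {"x":0,"y":0,"z":0,"wx":0,"wy":0,"wz":0},
  {"x":0,"y":0,"z":0,"wx":0,"wy":0,"wz":0},
  {"x":0,"y":0,"z":0,"wx":0,"wy":0,"wz":0},
  {"x":0,"y":0,"z":0,"wx":0,"wy":0,"wz":0},
  {"x":0,"y":0,"z":0,"wx":0,"wy":0,"wz":0},
  {"x":0,"y":0,"z":0,"wx":0,"wy":0,"wz":0},
])

```text
t: 62.6
tcp_pos: [0.669, 0.034, 0.1203]
tool_rot: [-2.222, -2.221, -0.0]
ft_force: [0.1, -0.5, -0.9]
gripper_width: 0.519
finger_force: 30.7
```

Call:
step_arm([
  {"x":0,"y":0,"z":0,"wx":0,"wy":0,"wz":0},
  {"x":0,"y":0,"z":0,"wx":0,"wy":0,"wz":0},
  {"x":0,"y":0,"z":0,"wx":0,"wy":0,"wz":0},
  {"x":0,"y":0,"z":0,"wx":0,"wy":0,"wz":0},
  {"x":0,"y":0,"z":0,"wx":0,"wy":0,"wz":0},
  {"x":0,"y":0,"z":30,"wx":0,"wy":0,"wz":0},
  {"x":0,"y":0,"z":40,"wx":0,"wy":0,"wz":0},
  {"x":0,"y":0,"z":40,"wx":0,"wy":0,"wz":0},
  {"x":0,"y":0,"z":0,"wx":0,"wy":0,"wz":0},
  {"x":0,"y":0,"z":0,"wx":0,"wy":0,"wz":0},
], fingers=0)

```text
t: 63.85
tcp_pos: [0.6686, 0.0341, 0.2298]
tool_rot: [-2.222, -2.22, 0.001]
ft_force: [-0.8, 0.4, -0.1]
gripper_width: 1.001
finger_force: 0.0
```

```bash
python3 look.py cork .11 .67 .033 w20.png
```

```text
tcp [668.6  34.1 229.8] closing yaw -0.04 tilt 0.04
(669.5, 36.0, np.float32(-90.0), 98.0, 46.0) dx dy 0.9 1.9 dwz 0.0
```

Call:
step_arm([
  {"x":-22,"y":-46,"z":0,"wx":0,"wy":0,"wz":-10},
  {"x":-22,"y":-46,"z":0,"wx":0,"wy":0,"wz":-10},
  {"x":-22,"y":-46,"z":0,"wx":0,"wy":0,"wz":-10},
  {"x":-22,"y":-46,"z":-10,"wx":0,"wy":0,"wz":-10},
  {"x":-22,"y":-46,"z":-10,"wx":0,"wy":0,"wz":-10},
  {"x":-22,"y":-46,"z":-10,"wx":0,"wy":0,"wz":-10},
  {"x":-22,"y":-46,"z":-10,"wx":0,"wy":0,"wz":-10},
  {"x":-22,"y":-46,"z":-5,"wx":0,"wy":0,"wz":-10},
  {"x":0,"y":0,"z":0,"wx":0,"wy":0,"wz":-3.5},
  {"x":0,"y":0,"z":0,"wx":0,"wy":0,"wz":0},
])

```text
t: 65.15
tcp_pos: [0.4916, -0.3337, 0.183]
tool_rot: [-3.134, -0.176, 0.004]
ft_force: [0.1, 0.3, -0.3]
gripper_width: 1.005
finger_force: 0.0
```

```bash
python3 look.py grey .012 .494 -.335 w21.png
```

```text
tcp [ 491.6 -333.7  183. ] closing yaw -83.58 tilt 0.23
```

View pics/w21.png

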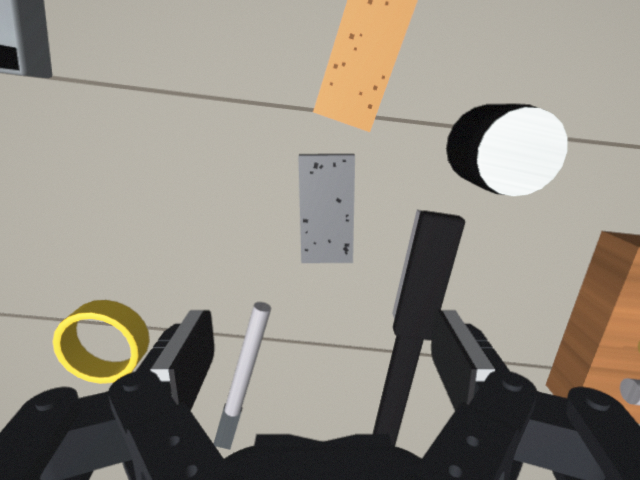

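The wrist picture shows the grey slab at (327,208), square to the fingers. The brush block starts at x≈400–420 px to its right, and the last cork is at (365,62).

```bash
python3 - <<'E'
from h import *
c=calibration('wrist'); q=[px2w(c,u,v,.012)[:2]*1e3 for u,v in((299,154),(354,154),(352,262),(302,262))]
print(np.mean(q,0).round(1),(q[0]-q[3]).round(1),(q[1]-q[2]).round(1),(q[1]-q[0]).round(1))
print('brush',px2w(c,395,325,.01),px2w(c,418,212,.01), 'cork near corner',px2w(c,315,112,.008))
print(find(cv2.imread('pics/w21.png'),c,'cork',.008,.61,-.347))
E
```

```text
[ 494.9 -335.7] [90.  11.1] [89.9 11.1] [  4.9 -42.4]
brush [ 0.39481171 -0.41006173  0.01      ] [ 0.50174734 -0.41024637  0.01      ] cork near corner [ 0.56952988 -0.31795003  0.008     ]
[(609.3, -348.1, np.float32(-11.8), 91.0, 46.0)]
```

Call:
step_arm([
  {"x":2,"y":-2,"z":-45,"wx":0,"wy":0,"wz":0.5},
  {"x":0,"y":0,"z":-45,"wx":0,"wy":0,"wz":0},
  {"x":0,"y":0,"z":-40,"wx":0,"wy":0,"wz":0},
  {"x":0,"y":0,"z":-23,"wx":0,"wy":0,"wz":0},
  {"x":0,"y":0,"z":-12,"wx":0,"wy":0,"wz":0},
  {"x":0,"y":0,"z":0,"wx":0,"wy":0,"wz":0},
  {"x":0,"y":0,"z":0,"wx":0,"wy":0,"wz":0},
  {"x":0,"y":0,"z":0,"wx":0,"wy":0,"wz":0},
  {"x":0,"y":0,"z":0,"wx":0,"wy":0,"wz":0},
  {"x":0,"y":0,"z":0,"wx":0,"wy":0,"wz":0},
], fingers=75)

```text
t: 66.45
tcp_pos: [0.4952, -0.3362, 0.0208]
tool_rot: [3.135, 0.191, 0.001]
ft_force: [0.6, 0.4, -0.4]
gripper_width: 0.705
finger_force: 0.0
```

Call:
step_arm([
  {"x":0,"y":0,"z":0,"wx":0,"wy":0,"wz":0},
  {"x":0,"y":0,"z":0,"wx":0,"wy":0,"wz":0},
  {"x":0,"y":0,"z":0,"wx":0,"wy":0,"wz":0},
  {"x":0,"y":0,"z":0,"wx":0,"wy":0,"wz":0},
  {"x":0,"y":0,"z":0,"wx":0,"wy":0,"wz":0},
  {"x":0,"y":0,"z":0,"wx":0,"wy":0,"wz":0},
  {"x":0,"y":0,"z":0,"wx":0,"wy":0,"wz":0},
  {"x":0,"y":0,"z":0,"wx":0,"wy":0,"wz":0},
  {"x":0,"y":0,"z":0,"wx":0,"wy":0,"wz":0},
  {"x":0,"y":0,"z":0,"wx":0,"wy":0,"wz":0},
], fingers=255, grip_force=40)

```text
t: 67.7
tcp_pos: [0.4954, -0.3364, 0.0208]
tool_rot: [3.135, 0.191, 0.001]
ft_force: [-0.3, -0.2, 5.5]
gripper_width: 0.496
finger_force: 41.2
```

Call:
step_arm([
  {"x":0,"y":0,"z":0,"wx":0,"wy":0,"wz":0},
  {"x":0,"y":0,"z":0,"wx":0,"wy":0,"wz":0},
  {"x":0,"y":0,"z":0,"wx":0,"wy":0,"wz":0},
  {"x":0,"y":0,"z":-3,"wx":0,"wy":0,"wz":0},
  {"x":0,"y":0,"z":0,"wx":0,"wy":0,"wz":0},
  {"x":0,"y":0,"z":0,"wx":0,"wy":0,"wz":0},
  {"x":0,"y":0,"z":0,"wx":0,"wy":0,"wz":0},
  {"x":0,"y":0,"z":0,"wx":0,"wy":0,"wz":0},
  {"x":0,"y":0,"z":0,"wx":0,"wy":0,"wz":0},
  {"x":0,"y":0,"z":0,"wx":0,"wy":0,"wz":0},
], fingers=75)

```text
t: 68.95
tcp_pos: [0.495, -0.336, 0.0173]
tool_rot: [-3.136, -0.191, 0.0]
ft_force: [-0.1, -1.0, -0.2]
gripper_width: 0.706
finger_force: 0.0
```

Call:
step_arm([
  {"x":0,"y":0,"z":0,"wx":0,"wy":0,"wz":0},
  {"x":0,"y":0,"z":0,"wx":0,"wy":0,"wz":0},
  {"x":0,"y":0,"z":0,"wx":0,"wy":0,"wz":0},
  {"x":0,"y":0,"z":0,"wx":0,"wy":0,"wz":0},
  {"x":0,"y":0,"z":0,"wx":0,"wy":0,"wz":0},
  {"x":0,"y":0,"z":0,"wx":0,"wy":0,"wz":0},
  {"x":0,"y":0,"z":0,"wx":0,"wy":0,"wz":0},
  {"x":0,"y":0,"z":0,"wx":0,"wy":0,"wz":0},
  {"x":0,"y":0,"z":0,"wx":0,"wy":0,"wz":0},
  {"x":0,"y":0,"z":0,"wx":0,"wy":0,"wz":0},
], fingers=255, grip_force=40)

```text
t: 70.2
tcp_pos: [0.4953, -0.3363, 0.0176]
tool_rot: [3.135, 0.191, 0.001]
ft_force: [0.5, 0.3, 4.3]
gripper_width: 0.499
finger_force: 41.2
```

Call:
step_arm([
  {"x":0,"y":0,"z":60,"wx":0,"wy":0,"wz":0},
  {"x":0,"y":0,"z":60,"wx":0,"wy":0,"wz":0},
  {"x":0,"y":0,"z":60,"wx":0,"wy":0,"wz":0},
  {"x":18,"y":38,"z":0,"wx":0,"wy":0,"wz":9},
  {"x":18,"y":38,"z":0,"wx":0,"wy":0,"wz":9},
  {"x":18,"y":38,"z":0,"wx":0,"wy":0,"wz":9},
  {"x":18,"y":38,"z":0,"wx":0,"wy":0,"wz":9},
  {"x":18,"y":38,"z":0,"wx":0,"wy":0,"wz":9},
  {"x":18,"y":38,"z":0,"wx":0,"wy":0,"wz":9},
  {"x":18,"y":38,"z":0,"wx":0,"wy":0,"wz":9},
])

```text
t: 71.45
tcp_pos: [0.6197, -0.0682, 0.195]
tool_rot: [-2.566, -1.806, 0.005]
ft_force: [0.1, -0.4, -1.3]
gripper_width: 0.502
finger_force: 41.4
```

Call:
step_arm([
  {"x":18,"y":38,"z":0,"wx":0,"wy":0,"wz":10},
  {"x":18,"y":38,"z":0,"wx":0,"wy":0,"wz":10},
  {"x":12,"y":28,"z":0,"wx":0,"wy":0,"wz":0},
  {"x":0,"y":0,"z":-20,"wx":0,"wy":0,"wz":0},
  {"x":0,"y":0,"z":-20,"wx":0,"wy":0,"wz":0},
  {"x":0,"y":0,"z":-15,"wx":0,"wy":0,"wz":0},
  {"x":0,"y":0,"z":0,"wx":0,"wy":0,"wz":0},
  {"x":0,"y":0,"z":0,"wx":0,"wy":0,"wz":0},
  {"x":0,"y":0,"z":0,"wx":0,"wy":0,"wz":0},
  {"x":0,"y":0,"z":0,"wx":0,"wy":0,"wz":0},
])

```text
t: 72.7
tcp_pos: [0.6697, 0.0339, 0.1434]
tool_rot: [2.221, 2.22, 0.002]
ft_force: [0.4, -1.1, -1.8]
gripper_width: 0.5
finger_force: 41.4
```

```bash
sed -i "s/(V<125)&(V>45)/(V<165)\&(V>45)/" h.py; python3 look.py grey .137 .67 .033 w22.png
```

```text
tcp [669.7  33.9 143.4] closing yaw -0.05 tilt 0.1
(670.7, 32.0, np.float32(-90.0), 96.0, 83.5) dx dy 1.0 -1.9 dwz 0.0
```

Call:
step_arm([
  {"x":0,"y":0,"z":-7,"wx":0,"wy":0,"wz":0},
  {"x":0,"y":0,"z":-4,"wx":0,"wy":0,"wz":0},
  {"x":0,"y":0,"z":-3,"wx":0,"wy":0,"wz":0},
  {"x":0,"y":0,"z":0,"wx":0,"wy":0,"wz":0},
  {"x":0,"y":0,"z":0,"wx":0,"wy":0,"wz":0},
  {"x":0,"y":0,"z":0,"wx":0,"wy":0,"wz":0},
  {"x":0,"y":0,"z":0,"wx":0,"wy":0,"wz":0},
  {"x":0,"y":0,"z":0,"wx":0,"wy":0,"wz":0},
  {"x":0,"y":0,"z":0,"wx":0,"wy":0,"wz":0},
  {"x":0,"y":0,"z":0,"wx":0,"wy":0,"wz":0},
])

```text
t: 74.0
tcp_pos: [0.669, 0.034, 0.1283]
tool_rot: [2.222, 2.221, -0.0]
ft_force: [-1.1, -0.5, -1.3]
gripper_width: 0.497
finger_force: 41.4
```

Call:
step_arm([
  {"x":0,"y":0,"z":0,"wx":0,"wy":0,"wz":0},
  {"x":0,"y":0,"z":0,"wx":0,"wy":0,"wz":0},
  {"x":0,"y":0,"z":0,"wx":0,"wy":0,"wz":0},
  {"x":0,"y":0,"z":0,"wx":0,"wy":0,"wz":0},
  {"x":0,"y":0,"z":0,"wx":0,"wy":0,"wz":0},
  {"x":0,"y":0,"z":30,"wx":0,"wy":0,"wz":0},
  {"x":0,"y":0,"z":40,"wx":0,"wy":0,"wz":0},
  {"x":0,"y":0,"z":40,"wx":0,"wy":0,"wz":0},
  {"x":0,"y":0,"z":0,"wx":0,"wy":0,"wz":0},
  {"x":0,"y":0,"z":0,"wx":0,"wy":0,"wz":0},
], fingers=0)

```text
t: 75.25
tcp_pos: [0.6687, 0.034, 0.2378]
tool_rot: [-2.222, -2.22, 0.001]
ft_force: [0.4, 0.8, 0.0]
gripper_width: 1.002
finger_force: 0.0
```

```bash
python3 look.py grey .122 .67 .033 w23.png
```

```text
tcp [668.7  34.  237.8] closing yaw -0.05 tilt 0.04
(727.8, 32.7, np.float32(-90.0), 139.5, 23.5) dx dy 59.1 -1.3 dwz 0.0
(669.5, 27.2, np.float32(-90.0), 128.5, 73.0) dx dy 0.8 -6.8 dwz 0.0
(611.7, 32.7, np.float32(-90.0), 139.5, 23.5) dx dy -57.0 -1.3 dwz 0.0
```

Call:
step_arm([
  {"x":-6,"y":-38,"z":0,"wx":0,"wy":0,"wz":-10},
  {"x":-6,"y":-38,"z":0,"wx":0,"wy":0,"wz":-10},
  {"x":-6,"y":-38,"z":0,"wx":0,"wy":0,"wz":-10},
  {"x":-6,"y":-38,"z":0,"wx":0,"wy":0,"wz":-10},
  {"x":-6,"y":-38,"z":0,"wx":0,"wy":0,"wz":-10},
  {"x":-6,"y":-38,"z":-10,"wx":0,"wy":0,"wz":-10},
  {"x":-6,"y":-38,"z":-10,"wx":0,"wy":0,"wz":-10},
  {"x":-6,"y":-38,"z":-10,"wx":0,"wy":0,"wz":-10},
  {"x":-6,"y":-38,"z":-10,"wx":0,"wy":0,"wz":-10},
  {"x":-6,"y":-38,"z":-10,"wx":0,"wy":0,"wz":-10},
])

```text
t: 76.55
tcp_pos: [0.6075, -0.3463, 0.1851]
tool_rot: [-3.126, 0.284, 0.006]
ft_force: [-0.7, 0.4, 0.2]
gripper_width: 0.999
finger_force: 0.0
```

Call:
step_arm([
  {"x":0,"y":-2,"z":0,"wx":0,"wy":0,"wz":-2},
  {"x":0,"y":0,"z":0,"wx":0,"wy":0,"wz":0},
  {"x":0,"y":0,"z":0,"wx":0,"wy":0,"wz":0},
  {"x":0,"y":0,"z":0,"wx":0,"wy":0,"wz":0},
  {"x":0,"y":0,"z":0,"wx":0,"wy":0,"wz":0},
  {"x":0,"y":0,"z":0,"wx":0,"wy":0,"wz":0},
  {"x":0,"y":0,"z":0,"wx":0,"wy":0,"wz":0},
  {"x":0,"y":0,"z":0,"wx":0,"wy":0,"wz":0},
  {"x":0,"y":0,"z":0,"wx":0,"wy":0,"wz":0},
  {"x":0,"y":0,"z":0,"wx":0,"wy":0,"wz":0},
], fingers=75)

```text
t: 77.8
tcp_pos: [0.609, -0.348, 0.1883]
tool_rot: [-3.124, 0.33, 0.0]
ft_force: [0.7, 0.5, -0.9]
gripper_width: 0.706
finger_force: 0.0
```

```bash
python3 look.py cork .008 .609 -.348 w24.png
```

```text
tcp [ 609.  -348.   188.3] closing yaw 77.95 tilt 0.01
(610.2, -348.9, np.float32(-11.9), 94.3, 46.0) dx dy 1.2 -0.9 dwz 0.1
```

Call:
step_arm([
  {"x":1,"y":-1,"z":-45,"wx":0,"wy":0,"wz":0},
  {"x":0,"y":0,"z":-45,"wx":0,"wy":0,"wz":0},
  {"x":0,"y":0,"z":-40,"wx":0,"wy":0,"wz":0},
  {"x":0,"y":0,"z":-28,"wx":0,"wy":0,"wz":0},
  {"x":0,"y":0,"z":-13,"wx":0,"wy":0,"wz":0},
  {"x":0,"y":0,"z":0,"wx":0,"wy":0,"wz":0},
  {"x":0,"y":0,"z":0,"wx":0,"wy":0,"wz":0},
  {"x":0,"y":0,"z":0,"wx":0,"wy":0,"wz":0},
  {"x":0,"y":0,"z":0,"wx":0,"wy":0,"wz":0},
  {"x":0,"y":0,"z":0,"wx":0,"wy":0,"wz":0},
])

```text
t: 79.1
tcp_pos: [0.6103, -0.3492, 0.0179]
tool_rot: [3.124, -0.329, 0.001]
ft_force: [0.7, -0.5, 0.5]
gripper_width: 0.704
finger_force: 0.0
```

Call:
step_arm([
  {"x":0,"y":0,"z":0,"wx":0,"wy":0,"wz":0},
  {"x":0,"y":0,"z":0,"wx":0,"wy":0,"wz":0},
  {"x":0,"y":0,"z":0,"wx":0,"wy":0,"wz":0},
  {"x":0,"y":0,"z":0,"wx":0,"wy":0,"wz":0},
  {"x":0,"y":0,"z":0,"wx":0,"wy":0,"wz":0},
  {"x":0,"y":0,"z":0,"wx":0,"wy":0,"wz":0},
  {"x":0,"y":0,"z":0,"wx":0,"wy":0,"wz":0},
  {"x":0,"y":0,"z":0,"wx":0,"wy":0,"wz":0},
  {"x":0,"y":0,"z":0,"wx":0,"wy":0,"wz":0},
  {"x":0,"y":0,"z":0,"wx":0,"wy":0,"wz":0},
], fingers=255, grip_force=30)

```text
t: 80.35
tcp_pos: [0.6103, -0.3492, 0.0178]
tool_rot: [3.124, -0.329, 0.001]
ft_force: [-0.5, 0.8, 5.2]
gripper_width: 0.519
finger_force: 31.2
```

View pics/w23.png

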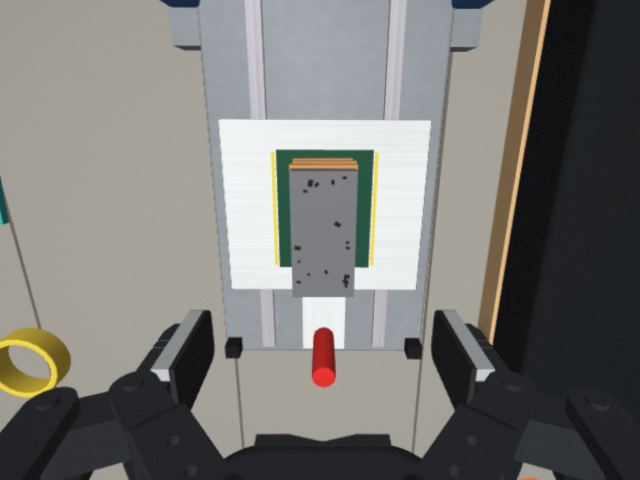

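The picture shows the pile square with grey on top at (323,232) and cork edges just showing behind.

Call:
step_arm([
  {"x":0,"y":0,"z":60,"wx":0,"wy":0,"wz":0},
  {"x":0,"y":0,"z":60,"wx":0,"wy":0,"wz":0},
  {"x":0,"y":0,"z":60,"wx":0,"wy":0,"wz":0},
  {"x":6,"y":38,"z":0,"wx":0,"wy":0,"wz":10},
  {"x":6,"y":38,"z":0,"wx":0,"wy":0,"wz":10},
  {"x":6,"y":38,"z":0,"wx":0,"wy":0,"wz":10},
  {"x":6,"y":38,"z":0,"wx":0,"wy":0,"wz":10},
  {"x":6,"y":38,"z":0,"wx":0,"wy":0,"wz":10},
  {"x":6,"y":38,"z":0,"wx":0,"wy":0,"wz":10},
  {"x":6,"y":38,"z":0,"wx":0,"wy":0,"wz":10},
])

```text
t: 81.6
tcp_pos: [0.6512, -0.0815, 0.1955]
tool_rot: [-2.742, -1.529, 0.003]
ft_force: [0.5, -0.5, -0.1]
gripper_width: 0.52
finger_force: 30.6
```

Call:
step_arm([
  {"x":6,"y":39,"z":0,"wx":0,"wy":0,"wz":10.5},
  {"x":6,"y":39,"z":0,"wx":0,"wy":0,"wz":10.5},
  {"x":5,"y":39,"z":0,"wx":0,"wy":0,"wz":10.5},
  {"x":0,"y":0,"z":0,"wx":0,"wy":0,"wz":0.5},
  {"x":0,"y":0,"z":-20,"wx":0,"wy":0,"wz":0},
  {"x":0,"y":0,"z":-15,"wx":0,"wy":0,"wz":0},
  {"x":0,"y":0,"z":-5,"wx":0,"wy":0,"wz":0},
  {"x":0,"y":0,"z":0,"wx":0,"wy":0,"wz":0},
  {"x":0,"y":0,"z":0,"wx":0,"wy":0,"wz":0},
  {"x":0,"y":0,"z":0,"wx":0,"wy":0,"wz":0},
])

```text
t: 82.85
tcp_pos: [0.6696, 0.0339, 0.1583]
tool_rot: [2.222, 2.219, 0.002]
ft_force: [0.3, 0.3, 0.6]
gripper_width: 0.517
finger_force: 30.6
```

```bash
python3 look.py cork .147 .67 .033 w25.png
```

```text
tcp [669.6  33.9 158.3] closing yaw -0.05 tilt 0.1
(670.3, 39.0, np.float32(-90.0), 108.0, 46.5) dx dy 0.7 5.1 dwz 0.1
```

Call:
step_arm([
  {"x":0,"y":0,"z":-9,"wx":0,"wy":0,"wz":0},
  {"x":0,"y":0,"z":-5,"wx":0,"wy":0,"wz":0},
  {"x":0,"y":0,"z":-2,"wx":0,"wy":0,"wz":0},
  {"x":0,"y":0,"z":-1,"wx":0,"wy":0,"wz":0},
  {"x":0,"y":0,"z":0,"wx":0,"wy":0,"wz":0},
  {"x":0,"y":0,"z":0,"wx":0,"wy":0,"wz":0},
  {"x":0,"y":0,"z":0,"wx":0,"wy":0,"wz":0},
  {"x":0,"y":0,"z":0,"wx":0,"wy":0,"wz":0},
  {"x":0,"y":0,"z":0,"wx":0,"wy":0,"wz":0},
  {"x":0,"y":0,"z":0,"wx":0,"wy":0,"wz":0},
])

```text
t: 84.15
tcp_pos: [0.669, 0.034, 0.1403]
tool_rot: [-2.222, -2.221, -0.0]
ft_force: [-0.9, -0.3, -0.2]
gripper_width: 0.516
finger_force: 30.6
```

Call:
step_arm([
  {"x":0,"y":0,"z":0,"wx":0,"wy":0,"wz":0},
  {"x":0,"y":0,"z":0,"wx":0,"wy":0,"wz":0},
  {"x":0,"y":0,"z":0,"wx":0,"wy":0,"wz":0},
  {"x":0,"y":0,"z":0,"wx":0,"wy":0,"wz":0},
  {"x":0,"y":0,"z":0,"wx":0,"wy":0,"wz":0},
  {"x":0,"y":0,"z":25,"wx":0,"wy":0,"wz":0},
  {"x":0,"y":0,"z":35,"wx":0,"wy":0,"wz":0},
  {"x":0,"y":0,"z":30,"wx":0,"wy":0,"wz":0},
  {"x":0,"y":0,"z":0,"wx":0,"wy":0,"wz":0},
  {"x":0,"y":0,"z":0,"wx":0,"wy":0,"wz":0},
], fingers=0)

```text
t: 85.4
tcp_pos: [0.6684, 0.034, 0.229]
tool_rot: [-2.221, -2.22, 0.002]
ft_force: [-0.5, 0.3, -1.0]
gripper_width: 0.999
finger_force: 0.0
```

```bash
python3 look.py cork .13 .67 .033 w26.png; python3 - <<'E'
from h import *
im,c=snap('side','s26.png'); a=cv2.resize(im[140:290,300:500],(480,360)); b=cv2.resize(cv2.imread('pics/w26.png')[60:420,130:530],(400,360))
cv2.imwrite('pics/c26.png',cv2.resize(np.hstack([a,b]),(790,323)))
print('handle',px2w(calibration('wrist'),323,385,.108))
E
```

```text
tcp [668.4  34.  229. ] closing yaw -0.04 tilt 0.1
(669.5, 37.5, np.float32(-90.0), 100.0, 46.0) dx dy 1.1 3.5 dwz 0.0
handle [ 0.66820149 -0.09166018  0.108     ]
```

View pics/c26.png

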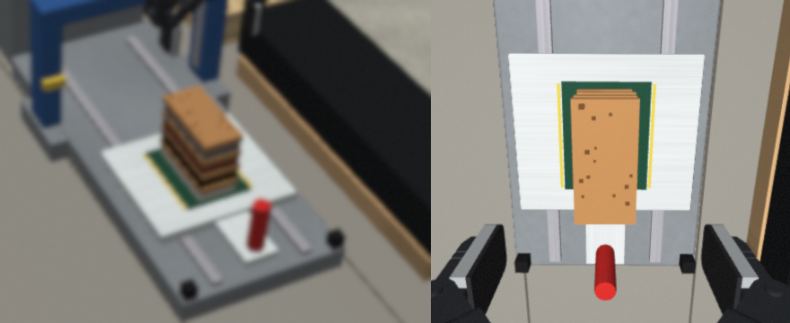

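The crops show all four layers with corks squarely piled and cork on top. Now push the carriage home, gripping the handle with the fingers along y so the camera stays clear of the arch.

Call:
step_arm([
  {"x":0,"y":-14,"z":0,"wx":0,"wy":0,"wz":-10},
  {"x":0,"y":-14,"z":0,"wx":0,"wy":0,"wz":-10},
  {"x":0,"y":-14,"z":0,"wx":0,"wy":0,"wz":-10},
  {"x":0,"y":-14,"z":0,"wx":0,"wy":0,"wz":-10},
  {"x":0,"y":-14,"z":0,"wx":0,"wy":0,"wz":-10},
  {"x":0,"y":-14,"z":0,"wx":0,"wy":0,"wz":-10},
  {"x":0,"y":-14,"z":0,"wx":0,"wy":0,"wz":-10},
  {"x":0,"y":-14,"z":0,"wx":0,"wy":0,"wz":-10},
  {"x":1,"y":-14,"z":0,"wx":0,"wy":0,"wz":-10},
  {"x":0,"y":0,"z":0,"wx":0,"wy":0,"wz":0},
], fingers=75)

```text
t: 86.75
tcp_pos: [0.6691, -0.0927, 0.2283]
tool_rot: [-3.141, 0.0, 0.005]
ft_force: [0.0, 0.3, -0.4]
gripper_width: 0.71
finger_force: 0.0
```

Call:
step_arm([
  {"x":0,"y":0,"z":0,"wx":0,"wy":0,"wz":0},
  {"x":0,"y":0,"z":-35,"wx":0,"wy":0,"wz":0},
  {"x":0,"y":0,"z":-35,"wx":0,"wy":0,"wz":0},
  {"x":0,"y":0,"z":-35,"wx":0,"wy":0,"wz":0},
  {"x":0,"y":0,"z":-25,"wx":0,"wy":0,"wz":0},
  {"x":0,"y":0,"z":-14,"wx":0,"wy":0,"wz":0},
  {"x":0,"y":0,"z":0,"wx":0,"wy":0,"wz":0},
  {"x":0,"y":0,"z":0,"wx":0,"wy":0,"wz":0},
  {"x":0,"y":0,"z":0,"wx":0,"wy":0,"wz":0},
  {"x":0,"y":0,"z":0,"wx":0,"wy":0,"wz":0},
])

```text
t: 88.0
tcp_pos: [0.6708, -0.0922, 0.0875]
tool_rot: [3.141, -0.001, 0.003]
ft_force: [0.0, 0.7, -0.7]
gripper_width: 0.707
finger_force: 0.0
```

Call:
step_arm([
  {"x":0,"y":0,"z":0,"wx":0,"wy":0,"wz":0},
  {"x":0,"y":0,"z":0,"wx":0,"wy":0,"wz":0},
  {"x":0,"y":0,"z":0,"wx":0,"wy":0,"wz":0},
  {"x":0,"y":0,"z":0,"wx":0,"wy":0,"wz":0},
  {"x":0,"y":0,"z":0,"wx":0,"wy":0,"wz":0},
  {"x":0,"y":0,"z":0,"wx":0,"wy":0,"wz":0},
  {"x":0,"y":0,"z":0,"wx":0,"wy":0,"wz":0},
  {"x":0,"y":0,"z":0,"wx":0,"wy":0,"wz":0},
  {"x":0,"y":0,"z":0,"wx":0,"wy":0,"wz":0},
  {"x":0,"y":0,"z":0,"wx":0,"wy":0,"wz":0},
], fingers=255, grip_force=25)

```text
t: 89.25
tcp_pos: [0.67, -0.0922, 0.0865]
tool_rot: [3.141, -0.001, 0.0]
ft_force: [-2.0, -2.6, 3.1]
gripper_width: 0.228
finger_force: 25.3
```

Call:
step_arm([
  {"x":0,"y":1,"z":0,"wx":0,"wy":0,"wz":0},
  {"x":0,"y":3,"z":0,"wx":0,"wy":0,"wz":0},
  {"x":0,"y":5,"z":0,"wx":0,"wy":0,"wz":0},
  {"x":0,"y":7,"z":0,"wx":0,"wy":0,"wz":0},
  {"x":0,"y":8,"z":0,"wx":0,"wy":0,"wz":0},
  {"x":0,"y":8,"z":0,"wx":0,"wy":0,"wz":0},
  {"x":0,"y":8,"z":0,"wx":0,"wy":0,"wz":0},
  {"x":0,"y":8,"z":0,"wx":0,"wy":0,"wz":0},
  {"x":0,"y":8,"z":0,"wx":0,"wy":0,"wz":0},
  {"x":0,"y":8,"z":0,"wx":0,"wy":0,"wz":0},
])

```text
t: 90.5
tcp_pos: [0.6704, -0.0274, 0.0865]
tool_rot: [3.142, -0.001, 0.001]
ft_force: [0.2, -2.6, 5.3]
gripper_width: 0.228
finger_force: 25.6
```

Call:
step_arm([
  {"x":0,"y":8,"z":0,"wx":0,"wy":0,"wz":0},
  {"x":0,"y":8,"z":0,"wx":0,"wy":0,"wz":0},
  {"x":0,"y":8,"z":0,"wx":0,"wy":0,"wz":0},
  {"x":0,"y":8,"z":0,"wx":0,"wy":0,"wz":0},
  {"x":0,"y":8,"z":0,"wx":0,"wy":0,"wz":0},
  {"x":0,"y":8,"z":0,"wx":0,"wy":0,"wz":0},
  {"x":0,"y":8,"z":0,"wx":0,"wy":0,"wz":0},
  {"x":0,"y":8,"z":0,"wx":0,"wy":0,"wz":0},
  {"x":0,"y":7,"z":0,"wx":0,"wy":0,"wz":0},
  {"x":0,"y":6,"z":0,"wx":0,"wy":0,"wz":0},
])

```text
t: 91.75
tcp_pos: [0.6708, 0.0495, 0.0865]
tool_rot: [3.142, -0.001, 0.003]
ft_force: [5.1, -2.3, 2.6]
gripper_width: 0.229
finger_force: 25.3
```

Call:
step_arm([
  {"x":0,"y":6,"z":0,"wx":0,"wy":0,"wz":0},
  {"x":0,"y":5,"z":0,"wx":0,"wy":0,"wz":0},
  {"x":0,"y":4,"z":0,"wx":0,"wy":0,"wz":0},
  {"x":0,"y":3,"z":0,"wx":0,"wy":0,"wz":0},
  {"x":0,"y":3,"z":0,"wx":0,"wy":0,"wz":0},
  {"x":0,"y":2,"z":0,"wx":0,"wy":0,"wz":0},
  {"x":0,"y":2,"z":0,"wx":0,"wy":0,"wz":0},
  {"x":0,"y":1,"z":0,"wx":0,"wy":0,"wz":0},
  {"x":0,"y":0,"z":0,"wx":0,"wy":0,"wz":0},
  {"x":0,"y":0,"z":0,"wx":0,"wy":0,"wz":0},
])

```text
t: 93.0
tcp_pos: [0.6709, 0.0754, 0.0865]
tool_rot: [-3.141, 0.001, -0.004]
ft_force: [6.0, -0.8, 3.6]
gripper_width: 0.228
finger_force: 25.3
```

Moved 167.6 mm; creep on to the stop.

Call:
step_arm([
  {"x":0,"y":1,"z":0,"wx":0,"wy":0,"wz":0},
  {"x":0,"y":1,"z":0,"wx":0,"wy":0,"wz":0},
  {"x":0,"y":1,"z":0,"wx":0,"wy":0,"wz":0},
  {"x":0,"y":1,"z":0,"wx":0,"wy":0,"wz":0},
  {"x":0,"y":1,"z":0,"wx":0,"wy":0,"wz":0},
  {"x":0,"y":1,"z":0,"wx":0,"wy":0,"wz":0},
  {"x":0,"y":0,"z":0,"wx":0,"wy":0,"wz":0},
  {"x":0,"y":0,"z":0,"wx":0,"wy":0,"wz":0},
  {"x":0,"y":0,"z":0,"wx":0,"wy":0,"wz":0},
  {"x":0,"y":0,"z":0,"wx":0,"wy":0,"wz":0},
])

```text
t: 94.25
tcp_pos: [0.6709, 0.0814, 0.0865]
tool_rot: [-3.141, 0.001, -0.004]
ft_force: [5.4, -0.3, 2.4]
gripper_width: 0.23
finger_force: 25.3
```

Call:
step_arm([
  {"x":0,"y":1,"z":0,"wx":0,"wy":0,"wz":0},
  {"x":0,"y":0,"z":0,"wx":0,"wy":0,"wz":0},
  {"x":0,"y":1,"z":0,"wx":0,"wy":0,"wz":0},
  {"x":0,"y":0,"z":0,"wx":0,"wy":0,"wz":0},
  {"x":0,"y":0,"z":0,"wx":0,"wy":0,"wz":0},
  {"x":0,"y":0,"z":0,"wx":0,"wy":0,"wz":0},
  {"x":0,"y":0,"z":0,"wx":0,"wy":0,"wz":0},
  {"x":0,"y":0,"z":0,"wx":0,"wy":0,"wz":0},
  {"x":0,"y":0,"z":0,"wx":0,"wy":0,"wz":0},
  {"x":0,"y":0,"z":0,"wx":0,"wy":0,"wz":0},
])

```text
t: 95.5
tcp_pos: [0.6709, 0.082, 0.0865]
tool_rot: [3.14, -0.001, 0.003]
ft_force: [5.7, -4.7, 2.9]
gripper_width: 0.228
finger_force: 25.4
```

At the home stop (0.174 m). Release, lift clear, check.

Call:
step_arm([
  {"x":0,"y":0,"z":0,"wx":0,"wy":0,"wz":0},
  {"x":0,"y":0,"z":0,"wx":0,"wy":0,"wz":0},
  {"x":0,"y":0,"z":0,"wx":0,"wy":0,"wz":0},
  {"x":0,"y":0,"z":0,"wx":0,"wy":0,"wz":0},
  {"x":0,"y":0,"z":0,"wx":0,"wy":0,"wz":0},
  {"x":0,"y":0,"z":20,"wx":0,"wy":0,"wz":0},
  {"x":0,"y":0,"z":30,"wx":0,"wy":0,"wz":0},
  {"x":0,"y":0,"z":40,"wx":0,"wy":0,"wz":0},
  {"x":0,"y":0,"z":50,"wx":0,"wy":0,"wz":0},
  {"x":0,"y":0,"z":40,"wx":0,"wy":0,"wz":0},
], fingers=75)

```text
t: 96.75
tcp_pos: [0.6708, 0.083, 0.271]
tool_rot: [-3.141, 0.001, -0.007]
ft_force: [0.2, 0.6, -0.7]
gripper_width: 0.709
finger_force: 0.0
```

Call:
step_arm([
  {"x":0,"y":-30,"z":0,"wx":0,"wy":0,"wz":10},
  {"x":0,"y":-30,"z":0,"wx":0,"wy":0,"wz":10},
  {"x":0,"y":-30,"z":0,"wx":0,"wy":0,"wz":10},
  {"x":0,"y":-30,"z":0,"wx":0,"wy":0,"wz":10},
  {"x":0,"y":-20,"z":0,"wx":0,"wy":0,"wz":10},
  {"x":0,"y":0,"z":0,"wx":0,"wy":0,"wz":10},
  {"x":0,"y":0,"z":0,"wx":0,"wy":0,"wz":10},
  {"x":0,"y":0,"z":0,"wx":0,"wy":0,"wz":10},
  {"x":0,"y":0,"z":0,"wx":0,"wy":0,"wz":10},
  {"x":0,"y":0,"z":0,"wx":0,"wy":0,"wz":0},
])

```text
t: 98.0
tcp_pos: [0.6703, -0.0571, 0.2681]
tool_rot: [2.223, 2.217, 0.002]
ft_force: [-0.2, -0.8, 0.5]
gripper_width: 0.706
finger_force: 0.0
```

```bash
python3 - <<'E'
from h import *
im,c=snap('side','s30.png'); w,cw=snap('wrist','w30.png'); s,_=snap('scene','sc30.png')
cv2.imwrite('pics/c30.png',np.hstack([cv2.resize(im[90:240,300:450],(390,390)),cv2.resize(s[240:420,220:400],(390,390))]))
print(observe()['tcp_pos'], find(im,c,'cork',.13,.67,.207))
h=cv2.cvtColor(w,cv2.COLOR_BGR2HSV); m=((h[...,0]<4)|(h[...,0]>176))&(h[...,1]>180)&(h[...,2]>170); v,u=np.nonzero(m); print('handle top',u.mean(),v.mean(),px2w(cw,u.mean(),v.mean(),.108))
E
```

```text
[ 0.67016815 -0.0570061   0.26722077] [(666.5, 202.0, np.float32(-90.0), 85.0, 49.0)]
handle top 324.0743494423792 23.17472118959108 [0.67257781 0.078634   0.108     ]
```

View pics/c30.png

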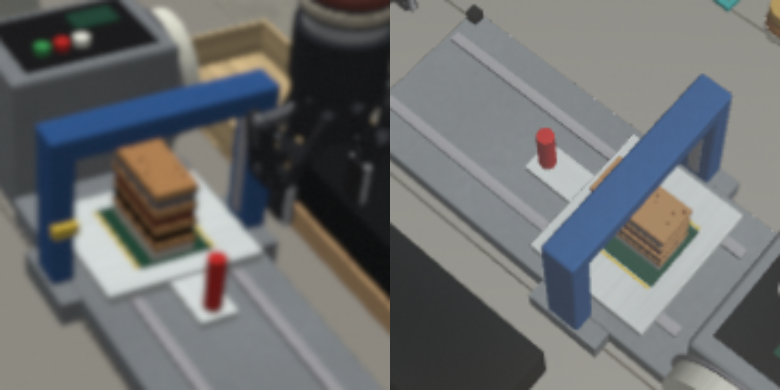

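Both crops show the pile square, with the carriage home under the arch and the arm clear. Handing in.

```bash
python3 -c "from h import *; print(job_done())"
```

```text
the job is handed in; nothing more can be done
None
```

I stacked all four granite samples squarely on the mat with a cork sheet on each, pushed the loaded carriage home under the arch, and handed the job in at about 98 s; no verdict was returned.

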